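Put the spindle collets away: load, snap shut and stack their cases

TASK

Put every collet that is standing on the bench upright into the pocket of an open case, one to a case, then press all three lids shut until they snap past the catch, also on a case that stays empty. Stack the three shut cases squarely, right way up, in one column on top of the closed grey case (in any order), leaving that one where it stands and the other things on the bench alone.

Things in the scene. Friction and masses are not known exactly. Their poses are not given: they have to be found in the camera images.
- case_a: loose case with blue lid, 0.3 kg: black tray 86 (x) x 64 (y) x 26 mm tall; foam (top at 20 mm) round one central pocket 40 x 40 mm, pocket floor at 3 mm. Origin: centre of underside; z up, hinge at +x end, catch at -x end (juts out 12 mm). Shut, it is 50 mm tall, flat above and below; grip it across its 64 mm width
- lid_a (a joint): blue lid, shell 24 mm deep, hinged along y at case point (43, 0, 26) mm: 0 shut, 1.5 upright, 1.75 limit. Turns easily; unlatched it springs up again. Meets the spring catch at about 0.09 rad; 4 to 10 N down on its top near the free end snaps it past, then it stays shut
- lid_a_edge (a point): the spot to press on the blue lid: on its outer (top) face, middle of the width, 12 mm in from the free edge (74 mm from the hinge end)
- case_b: loose case with yellow lid, 0.3 kg: black tray 86 (x) x 64 (y) x 26 mm tall; foam (top at 20 mm) round one central pocket 40 x 40 mm, pocket floor at 3 mm. Origin: centre of underside; z up, hinge at +x end, catch at -x end (juts out 12 mm). Shut, it is 50 mm tall, flat above and below; grip it across its 64 mm width
- lid_b (a joint): yellow lid, shell 24 mm deep, hinged along y at case point (43, 0, 26) mm: 0 shut, 1.5 upright, 1.75 limit. Turns easily; unlatched it springs up again. Meets the spring catch at about 0.09 rad; 4 to 10 N down on its top near the free end snaps it past, then it stays shut
- lid_b_edge (a point): the spot to press on the yellow lid: on its outer (top) face, middle of the width, 12 mm in from the free edge (74 mm from the hinge end)
- case_c: loose case with red lid, 0.3 kg: black tray 86 (x) x 64 (y) x 26 mm tall; foam (top at 20 mm) round one central pocket 40 x 40 mm, pocket floor at 3 mm. Origin: centre of underside; z up, hinge at +x end, catch at -x end (juts out 12 mm). Shut, it is 50 mm tall, flat above and below; grip it across its 64 mm width
- lid_c (a joint): red lid, shell 24 mm deep, hinged along y at case point (43, 0, 26) mm: 0 shut, 1.5 upright, 1.75 limit. Turns easily; unlatched it springs up again. Meets the spring catch at about 0.09 rad; 4 to 10 N down on its top near the free end snaps it past, then it stays shut
- lid_c_edge (a point): the spot to press on the red lid: on its outer (top) face, middle of the width, 12 mm in from the free edge (74 mm from the hinge end)
- collet_1: loose steel spring collet standing upright, 40 mm tall, 0.14 kg, round: 25 mm across at the foot, widening to 33 mm from 22 to 36 mm height. Origin: centre of its foot; z up. In a case pocket it stands on the pocket floor and its top comes 17 mm above the tray rim. May be absent
- collet_2: loose steel spring collet standing upright, 40 mm tall, 0.14 kg, round: 25 mm across at the foot, widening to 33 mm from 22 to 36 mm height. Origin: centre of its foot; z up. In a case pocket it stands on the pocket floor and its top comes 17 mm above the tray rim. May be absent
- collet_3: loose steel spring collet standing upright, 40 mm tall, 0.14 kg, round: 25 mm across at the foot, widening to 33 mm from 22 to 36 mm height. Origin: centre of its foot; z up. In a case pocket it stands on the pocket floor and its top comes 17 mm above the tray rim. May be absent
- closed_case: closed case with a grey lid, 86 mm (x) by 64 mm (y) by 50 mm tall, flat on top, 0.7 kg, on a thin black rubber mat (140 x 130 x 3 mm): the foot of the column. Origin: centre of its underside; z up
- mug: white mug, 92 mm tall, 80 mm across; leave it alone. Origin: centre of its underside
- oil: white plastic oil bottle, 135 mm tall, 48 mm across; leave it alone. Origin: centre of its underside
- nut: dark steel ring nut lying flat, 50 mm across, 22 mm tall; leave it alone. Origin: centre of its underside
- wrench: steel wrench, 190 mm, lying; leave it alone. Origin: its middle
- caliper: steel and black digital caliper, 200 mm, lying; leave it alone. Origin: centre of its underside
- test_block: wooden offcut, 110 x 70 x 38 mm; leave it alone. Origin: centre of its underside
- brush: hand brush, 190 mm, lying; leave it alone. Origin: its middle

How it is judged:
At the end, for the whole second after the job is handed in: Each collet present stands in a pocket (20 mm of its middle, foot up to 12 mm above the underside); lids under 0.03 rad; the cases at rest, level to 0.06 rad, within 12 mm and 0.12 rad (either way round) of the grey case, stacked on it; the grey case within 30 mm of its start (value of joint each of lid_a, lid_b, lid_c below 0.03 rad and horizontal distance between each of case_a, case_b, case_c and closed_case below 0.012 m and angle between the x axis of each of case_a, case_b, case_c and the x axis of closed_case, either way round below 0.12 rad and angle between each of case_a, case_b, case_c, closed_case's own z axis and vertical below 0.06 rad and linear speed of each of case_a, case_b, case_c below 0.02 m/s and angle between each of collet_1, collet_2, collet_3's own z axis and vertical below 0.5 rad and ((x of collet_1 in the frame of case_a between -0.02 and 0.02 m and y of collet_1 in the frame of case_a between -0.02 and 0.02 m and z of collet_1 in the frame of case_a between -0.002 and 0.012 m) or (x of collet_1 in the frame of case_b between -0.02 and 0.02 m and y of collet_1 in the frame of case_b between -0.02 and 0.02 m and z of collet_1 in the frame of case_b between -0.002 and 0.012 m) or (x of collet_1 in the frame of case_c between -0.02 and 0.02 m and y of collet_1 in the frame of case_c between -0.02 and 0.02 m and z of collet_1 in the frame of case_c between -0.002 and 0.012 m)) and ((x of collet_2 in the frame of case_a between -0.02 and 0.02 m and y of collet_2 in the frame of case_a between -0.02 and 0.02 m and z of collet_2 in the frame of case_a between -0.002 and 0.012 m) or (x of collet_2 in the frame of case_b between -0.02 and 0.02 m and y of collet_2 in the frame of case_b between -0.02 and 0.02 m and z of collet_2 in the frame of case_b between -0.002 and 0.012 m) or (x of collet_2 in the frame of case_c between -0.02 and 0.02 m and y of collet_2 in the frame of case_c between -0.02 and 0.02 m and z of collet_2 in the frame of case_c between -0.002 and 0.012 m)) and ((x of collet_3 in the frame of case_a between -0.02 and 0.02 m and y of collet_3 in the frame of case_a between -0.02 and 0.02 m and z of collet_3 in the frame of case_a between -0.002 and 0.012 m) or (x of collet_3 in the frame of case_b between -0.02 and 0.02 m and y of collet_3 in the frame of case_b between -0.02 and 0.02 m and z of collet_3 in the frame of case_b between -0.002 and 0.012 m) or (x of collet_3 in the frame of case_c between -0.02 and 0.02 m and y of collet_3 in the frame of case_c between -0.02 and 0.02 m and z of collet_3 in the frame of case_c between -0.002 and 0.012 m)) and distance of closed_case from where it was at the start of the episode below 0.03 m); the robot touches nothing.
It fails at once if a bystander (mug, oil bottle, ring nut, wrench, caliper, offcut or brush) is pushed more than 40 mm away (distance of any of mug, oil, nut, wrench, caliper, test_block, brush from where it was at the start of the episode above 0.04 m).
It fails at once if the mug or the oil bottle is tipped over (angle between any of mug, oil's own z axis and vertical above 0.5 rad).
Of collet_1, collet_2, collet_3 only 1 to 3 are there at a start; the rules pass over those that are not, and their reading is None.
At some moment in a run one of collet_1, collet_2, collet_3 may be knocked a few centimetres aside while the robot is not near it.
It also fails if it takes over 210 s, if anything falls off the work surface, if the arm or the gripper's body presses on something with over 40 N, if the wrist force passes 120 N, or if a joint passes its speed limit or range.

ROBOT

A 6-joint arm with a two-finger parallel gripper is mounted at the origin on the work surface. World frame = base frame: x ahead of the robot, y to its left, z up, the work surface at z = 0. Lengths are in m, angles in rad, forces in N, time in s.
With the tool pointing down it reaches from about 0.375 to 0.9 m from the base axis. Payload 3.1 kg.
Tool frame: the origin (TCP) lies between the finger pads; the fingertips stand 19 mm ahead of it and the grasp point (between the pads) is the TCP; z points along the fingers, y is the line along which they close (so a half turn about z gives the same grasp; the last joint's range is limited). The gripper opens to 87 mm and grips with 3 to 60 N. Pads are 19 mm wide; open, the fingers measure 117 mm over their backs; the gripper's body (75 mm by 190 mm) begins 51 mm behind the grasp point.
Start: joints at [-1.371, 0.527, 1.433, -0, 1.181, -0.178], TCP at [0.231, -0.581, 0.242] pointing down, gripper open.
Joint ranges: [-3.08, 3.08], [-0.75, 2.2], [0.22, 2.44], [-1.43, 4.57], [0, 2.65], [-2.85, 2.85]. Speed limits (rad/s): [2.79, 2.79, 3.14, 3.14, 3.14, 3.14].

INTERFACE

Orientations are given as a unit quaternion [x, y, z, w].
In Python, from rig import telemetry, viewer, hand_in gives the robot as it stands. The module is installed in compiled form; this text tells all that it offers.
- The arm moves only by the shell command python3 -m creep 'ROWS' [FORCE]. ROWS is JSON, a list of rows, each an object with "translation": the shift along the tool's x, y, z in mm, a list of three; "roll": the turn about the tool's z in degrees; "gripper": the finger opening in mm, from 0 to 87. In form: [{"translation": [tx, ty, tz], "roll": roll, "gripper": gripper}, ...]. A call has 1 to 5 rows; each row is the pose to reach, as a shift and turn from the pose commanded when the call began, along the tool's axes at that moment; what a row does not reach only later rows make up. A row lasts 1/12 s, in which the tool goes at most 41.7 mm and 7.16 degrees, less where a joint would pass 70% of its speed; a pose out of reach is approached as far as the arm can. A call with a gripper value outside its range is refused whole. The fingers move at their own pace and stop on an object; FORCE is the grip in N (left out, the last holds). Time passes only in rows, so rows that repeat a pose let the fingers close. It gives the time, the measured TCP pose, the force, the opening and the grip force at its end, in the units of the state.
- telemetry.get_obs(): the state, without advancing time (a new reading comes with each control period).
- viewer.camera(name): name is "scene" or "top" or "wrist"; returns the picture (480x640x3 uint8, blue, green, red); there is no depth.
- viewer.camera_info(name): a dict with "intrinsics" (3x3 intrinsics, pixels), "rvec" (rotation vector, rad) and "tvec" (3), from world to camera coordinates, as OpenCV has them; the wrist camera has in their place "hand_eye" (4x4, takes a point from camera to tool coordinates, whose origin is the TCP and whose axes are the flange's). Camera axes: x right, y down, z forward; pixel columns grow to the right and rows downward; lengths in m; the calibration is good to about 2 mm. The wrist camera is an equidistant fisheye: a pixel r from the principal point sees the ray r / f radians off the axis. A picture is of the moment at which its call begins: read the wrist's pose just before it. camera_info takes no time and is no camera call.
- hand_in(): hands the job in; it is judged then, once.
Trained networks look in the newest picture that a camera, given by its name, has taken for a name from the list of things; names that differ only in an ending like _2 or _b are one class to them, and where a whole thing is asked for, a point or a joint stands for the part that bears it (a point fixed in the world has none). Each returns a list of dicts, best first, with "p" (0 to 1); they miss things now and then, are a little off and sometimes report something else, mostly with a low value. They report only what shows in the picture. A call takes as long as a camera call.
- viewer.recognise(camera, thing): "bbox" ([left, top, width, height] in pixels, round what is visible of it).
The state is a dict: "time": time; "q": joint angles; "joint_velocities": joint speeds; "joint_torque": joint torques, N m; "position": TCP position; "tool_rot": TCP orientation; "ft_force": force on the tool from outside, world axes, zero at the start; "moment": the same for the moment, N m; "grip_width": finger opening in m; "grip_force": force on a finger pad.
Only numpy, scipy, OpenCV 4.12 (cv2) and the standard library are available. Lean on these libraries where they do the work, as an engineer would, in place of code of your own. Each camera call takes 0.05 s, during which the arm holds its last target. There are 200 camera calls.

## Working session

There is one attempt and no reset: what is moved stays moved. The work goes in short steps, Python scripts to look and compute and a shell command to move; the robot and the scene stay as the last step left them, time stands still between calls to the robot, and variables do not carry over. Pictures are saved under pics/ and viewed, at most 14 in all, crops included, and the job is handed in when it is done.

```bash
mkdir -p pics; cat > h.py <<'E'
import numpy as np, cv2
from scipy.spatial.transform import Rotation as R
from rig import telemetry, viewer
def cam(n):
    i=viewer.camera_info(n); return np.array(i["intrinsics"],float),np.array(i["rvec"],float),np.array(i["tvec"],float)
def proj(n,P):
    K,r,t=cam(n); return cv2.projectPoints(np.array(P,float).reshape(-1,1,3),r,t,K,None)[0].reshape(-1,2)
def ray(n,uv,z):
    K,r,t=cam(n); M=cv2.Rodrigues(r)[0]; c=-M.T@t.ravel()
    d=M.T@np.linalg.inv(K)@np.array([uv[0],uv[1],1.]); return c+d*(z-c[2])/d[2]
def snap(n,f=None):
    im=viewer.camera(n)
    if f: cv2.imwrite(f"pics/{f}.png",im)
    return im
def go(P,yaw=None):
    "tool-frame shift (mm) to world TCP P; roll deg to make tool y axis at world angle yaw (mod pi)"
    o=telemetry.get_obs(); T=R.from_quat(o["tool_rot"]); s=T.inv().apply(np.array(P)-np.array(o["position"]))*1000
    y=T.apply([0,1,0]); a=np.arctan2(y[1],y[0]); z=T.apply([0,0,1])
    d=None
    if yaw is not None:
        d=(yaw-a+np.pi/2)%np.pi-np.pi/2
        d=np.degrees(d)*np.sign(z[2])
    print("shift",np.round(s,1),"roll",None if d is None else round(d,1),"yaw now",round(np.degrees(a),1),"q6",round(o["q"][5],2),"t",round(o["time"],2))
E
python3 - <<'E'
from h import *
o=telemetry.get_obs();print({k:np.round(v,3) for k,v in o.items()}); print(R.from_quat(o["tool_rot"]).as_matrix().round(2))
for n in("scene","top"):
    snap(n,n+"0"); K,r,t=cam(n); M=cv2.Rodrigues(r)[0]; print(n,(-M.T@t.ravel()).round(3),M[2].round(2),K[0,0])
    for th in("case_a","lid_a","collet_1","closed_case","lid_a_edge"):
        print(th,[(np.round(x["bbox"]).astype(int).tolist(),round(x["p"],2)) for x in viewer.recognise(n,th)])
print(viewer.camera_info("wrist"))
E
```

```text
{'time': np.float64(0.0), 'q': array([-1.371,  0.528,  1.434,  0.   ,  1.181, -0.179]), 'joint_velocities': array([0.001, 0.   , 0.001, 0.001, 0.001, 0.001]), 'joint_torque': array([  0.   , -44.004, -17.659,   0.063,   0.058,  -0.   ]), 'position': array([ 0.231, -0.58 ,  0.241]), 'tool_rot': array([ 0.982,  0.188, -0.   , -0.001]), 'ft_force': array([0.654, 0.352, 0.179]), 'moment': array([0.009, 0.017, 0.037]), 'grip_force': np.float64(0.0), 'grip_width': np.float64(0.087)}
[[ 0.93  0.37 -0.  ]
 [ 0.37 -0.93  0.  ]
 [ 0.   -0.   -1.  ]]
scene [ 1.144 -0.073  1.091] [-0.49  0.05 -0.87] 522.4575386806279
case_a [([198, 234, 36, 47], 0.78), ([274, 234, 31, 53], 0.7), ([350, 216, 49, 50], 0.6)]
lid_a [([196, 251, 38, 34], 0.97), ([368, 232, 31, 31], 0.96), ([272, 250, 36, 30], 0.87), ([230, 202, 18, 17], 0.27)]
collet_1 [([232, 205, 14, 14], 0.6), ([357, 189, 15, 18], 0.54)]
closed_case [([423, 190, 44, 45], 0.89)]
lid_a_edge [([276, 253, 33, 30], 0.87)]
top [ 0.421 -0.014  1.424] [ 0.11  0.   -0.99] 465.80804379759235
case_a [([336, 219, 27, 45], 0.83), ([263, 230, 33, 41], 0.68), ([389, 224, 27, 43], 0.59)]
lid_a [([264, 228, 23, 16], 0.82), ([340, 221, 20, 8], 0.73), ([391, 221, 29, 20], 0.58)]
collet_1 [([280, 287, 8, 11], 0.49), ([378, 282, 14, 12], 0.42)]
closed_case [([203, 252, 34, 36], 0.95)]
lid_a_edge [([338, 219, 19, 12], 0.66), ([432, 192, 35, 38], 0.42)]
{'intrinsics': array([[371.64829954,   0.        , 318.67605613],
       [  0.        , 371.64829954, 238.81229984],
       [  0.        ,   0.        ,   1.        ]]), 'hand_eye': array([[-8.30938481e-05, -9.63894660e-01, -2.66283830e-01,
         7.21438103e-02],
       [ 9.99999956e-01, -4.23664478e-06, -2.96714094e-04,
        -4.70905948e-04],
       [ 2.84872980e-04, -2.66283843e-01,  9.63894618e-01,
        -1.44706395e-01],
       [ 0.00000000e+00,  0.00000000e+00,  0.00000000e+00,
         1.00000000e+00]])}
```

View pics/scene0.png

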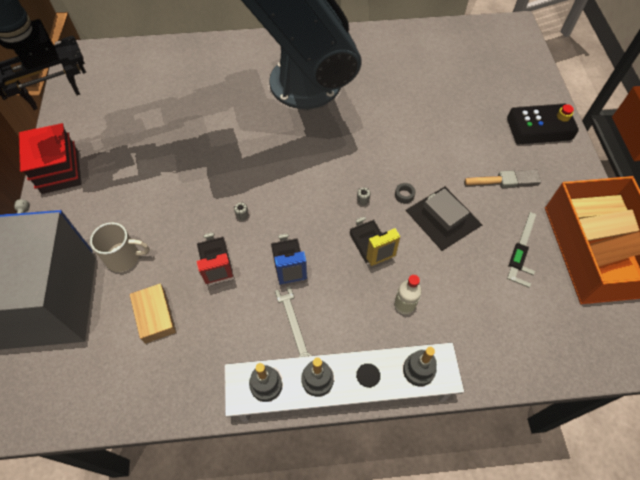

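View pics/top0.png

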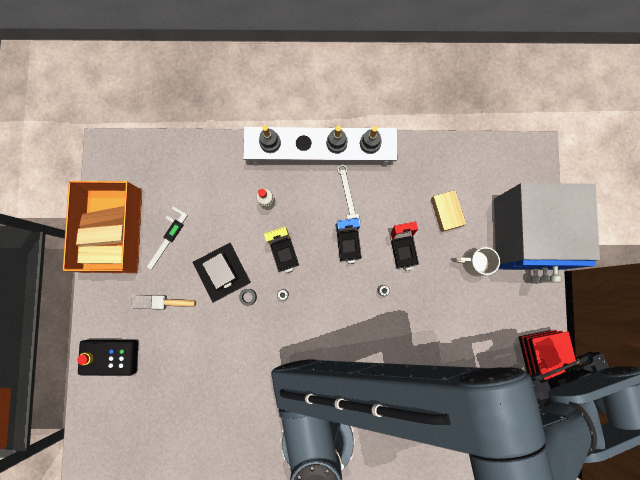

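Top picture: open cases yellow (282,250), blue (348,242) and red (405,248), with hinges on the far side. Collets are at (283,295) and (384,291), grey case at (220,270). No third collet shows, though the arm could be hiding one. Next I get coarse positions.

```bash
cat >> h.py <<'E'
def wpose():
    o=telemetry.get_obs(); H=np.array(viewer.camera_info("wrist")["hand_eye"]); T=np.eye(4); T[:3,:3]=R.from_quat(o["tool_rot"]).as_matrix(); T[:3,3]=o["position"]; return T@H
def wk(): return np.array(viewer.camera_info("wrist")["intrinsics"])
def wproj(W,P):
    p=(np.atleast_2d(P)-W[:3,3])@W[:3,:3]; r=np.hypot(p[:,0],p[:,1]); th=np.arctan2(r,p[:,2]); K=wk()
    return K[:2,2]+K[0,0]*(th/np.maximum(r,1e-9))[:,None]*p[:,:2]
def wray(W,uv,z):
    K=wk(); d=(np.array(uv)-K[:2,2])/K[0,0]; th=np.hypot(*d); v=np.array([*(d*np.sinc(th/np.pi)),np.cos(th)]); v=W[:3,:3]@v
    return W[:3,3]+v*(z-W[2,3])/v[2]
E
python3 - <<'E'
from h import *
for n,uv,z in [("yel",(283,254),.02),("blue",(348,243),.02),("red",(405,253),.02),("col",(283,295),.04),("col",(384,291),.04),("grey",(220,269),.053),("mug",(486,261),.09),("nut",(248,297),.02),("oil",(264,195),.13),("wrenchend",(351,216),0)]:
    print(n,ray("top",uv,z).round(3))
for n,uv,z in [("col",(241,210),.03),("col",(364,196),.03),("grey",(447,207),.053)]: print(n,ray("scene",uv,z).round(3))
go([.45,-.10,.33],np.pi/2)
E
```

```text
yel [0.55  0.109 0.02 ]
blue [ 0.585 -0.088  0.02 ]
red [ 0.556 -0.26   0.02 ]
col [0.427 0.105 0.04 ]
col [ 0.441 -0.193  0.04 ]
grey [0.501 0.291 0.053]
mug [ 0.528 -0.48   0.09 ]
nut [0.42  0.212 0.02 ]
oil [0.707 0.156 0.13 ]
wrenchend [ 0.672 -0.098  0.   ]
col [ 0.445 -0.19   0.03 ]
col [0.434 0.111 0.03 ]
grey [0.499 0.298 0.053]
shift [ 381.1 -365.7  -88.4] roll 21.7 yaw now -68.3 q6 -0.18 t 0.6
```

```bash
M='python3 -m creep'
$M '[{"translation":[145,-122,-20],"roll":0,"gripper":87},{"translation":[145,-122,-20],"roll":0,"gripper":87},{"translation":[145,-122,-20],"roll":0,"gripper":87},{"translation":[145,-122,-20],"roll":0,"gripper":87},{"translation":[145,-122,-20],"roll":0,"gripper":87}]' 10
$M '[{"translation":[145,-122,-20],"roll":0,"gripper":87},{"translation":[145,-122,-20],"roll":0,"gripper":87},{"translation":[145,-122,-20],"roll":0,"gripper":87},{"translation":[145,-122,-20],"roll":0,"gripper":87},{"translation":[145,-122,-20],"roll":0,"gripper":87}]' >/dev/null
$M '[{"translation":[145,-122,-20],"roll":21.7,"gripper":87},{"translation":[145,-122,-20],"roll":21.7,"gripper":87},{"translation":[145,-122,-20],"roll":21.7,"gripper":87},{"translation":[145,-122,-20],"roll":21.7,"gripper":87},{"translation":[145,-122,-20],"roll":21.7,"gripper":87}]'
python3 - <<'E'
from h import *
go([.5,-.08,.30],np.pi/2)
E
```

```text
time: 1.02
position: [0.3218, -0.4096, 0.2619]
tool_rot: [0.982, 0.189, 0.0, -0.001]
ft_force: [-0.4, -1.2, -0.8]
grip_width: 0.0867
grip_force: 0.0
time: 1.85
position: [0.5006, -0.0781, 0.3021]
tool_rot: [1.0, -0.001, 0.0, 0.0]
ft_force: [1.2, -0.6, 0.4]
grip_width: 0.0869
grip_force: 0.0
shift [-0.6  1.9  2.1] roll -0.1 yaw now -90.1 q6 1.2 t 1.85
```

```bash
python3 - <<'E'
from h import *
W=wpose(); np.save("W1.npy",W); snap("wrist","w1")
for th in("case_a","lid_a","collet_1","closed_case"):
    print(th,[(np.round(x["bbox"]).astype(int).tolist(),round(x["p"],2)) for x in viewer.recognise("wrist",th)])
snap("top"); print([(np.round(x["bbox"]).astype(int).tolist(),round(x["p"],2)) for x in viewer.recognise("top","collet_1")])
print(wproj(W,[[.434,.108,.04],[.443,-.192,.04],[.5,.295,.053]]))
E
```

```text
case_a [([90, 99, 113, 114], 0.91), ([435, 82, 90, 121], 0.71), ([289, 61, 73, 126], 0.65), ([89, 97, 85, 48], 0.26)]
lid_a [([439, 81, 86, 46], 0.9), ([88, 99, 84, 49], 0.82), ([288, 59, 73, 42], 0.73)]
collet_1 [([156, 248, 29, 30], 0.88), ([401, 237, 28, 29], 0.61)]
closed_case [([14, 174, 72, 80], 0.63), ([88, 100, 113, 109], 0.62)]
[([203, 251, 29, 37], 0.69)]
[[167.08446368 259.93632562]
 [415.95588626 252.78787794]
 [ 39.85214105 213.51837992]]
```

View pics/w1.png

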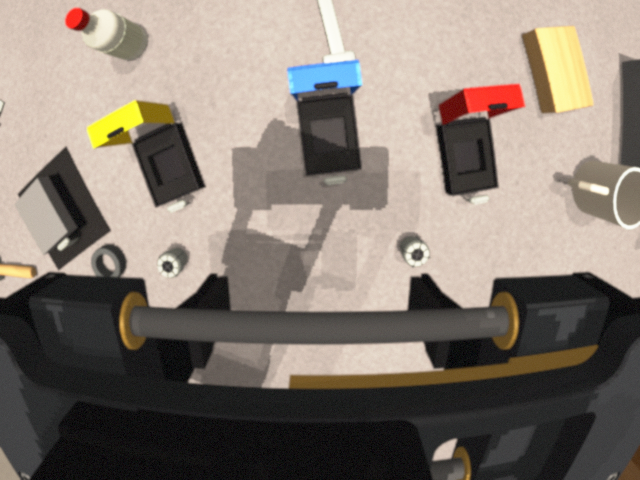

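The wrist picture shows two collets, at (170,264) and (416,252). The three open trays are near (168,165) yellow, (330,135) blue and (467,157) red, and the grey case is near (50,215). I enlarge the trays to read their corners.

```bash
python3 - <<'E'
from h import *
im=cv2.imread("pics/w1.png")
def c(x,y):
    q=cv2.resize(im[y:y+130,x:x+130],None,fx=3,fy=3,interpolation=cv2.INTER_CUBIC); q=cv2.convertScaleAbs(q,alpha=1.6,beta=15)
    for k in range(0,130,20): cv2.putText(q,str(x+k),(3*k,10),0,.33,(0,255,0));cv2.putText(q,str(y+k),(0,3*k+10),0,.33,(0,255,255)); cv2.line(q,(3*k,0),(3*k,4),(0,255,0)); 
    return q
a=np.hstack([c(85,90),c(270,60)]);b=np.hstack([c(420,80),c(5,140)])
cv2.imwrite("pics/crop1.png",cv2.resize(np.vstack([a,b]),(600,600)))
E
```

```text
(no output)
```

View pics/crop1.png

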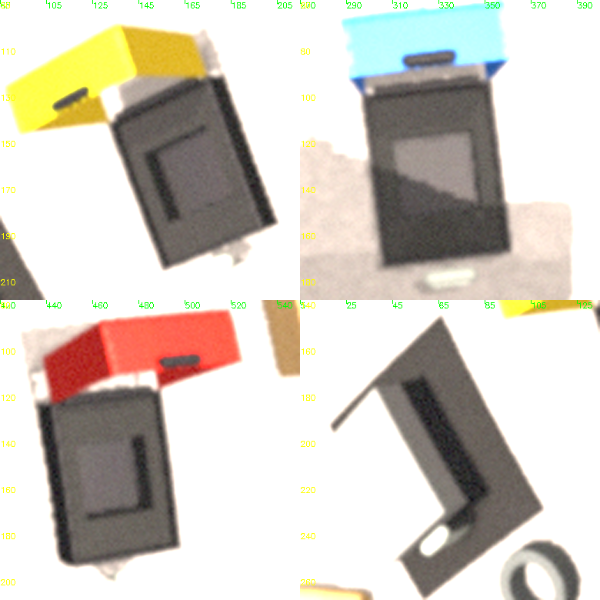

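```bash
python3 - <<'E'
from h import *
from scipy.optimize import least_squares
W=np.load("W1.npy"); s=600/260
D={"yel":((85,90),[(-43,32,26,163,268),(-43,-32,0,277,222),(43,32,26,112,120),(43,-32,0,220,75)]),
"blue":((270,60),[(-43,32,26,82,267),(-43,-32,26,211,250),(43,32,26,63,93),(43,-32,26,189,80)]),
"red":((420,80),[(-43,32,0,70,265),(-43,-32,26,178,246),(43,32,0,37,103),(43,-32,26,157,88)])}
for n,(o,c) in D.items():
    c=np.array(c,float); L=c[:,:3]/1e3; uv=np.array(o)+c[:,3:]/s
    f=lambda p:(wproj(W,L@R.from_euler("z",p[2]).as_matrix().T+[p[0],p[1],0])-uv).ravel()
    r=least_squares(f,[.55,0,0]); print(n,r.x.round(4),np.degrees(r.x[2]).round(1),r.fun.round(1))
for b in([156,248,29,30],[401,237,28,29]): print("collet",wray(W,(b[0]+b[2]/2,b[1]+b[3]/2),.025).round(4))
# subpixel: bright ring
im=cv2.imread("pics/w1.png")
E
```

```text
yel [0.5488 0.1069 0.3268] 18.7 [-0.7  0.7  0.7 -0.5 -2.4  0.4  2.2 -0.5]
blue [ 0.5774 -0.0898  0.1182] 6.8 [ 0.  -0.2  0.2  0.7 -1.3  0.2  1.1 -0.7]
red [ 0.5572 -0.2612  0.2329] 13.3 [-3.2 -1.2  3.2  0.  -1.2  1.7  1.4 -0.6]
collet [0.4248 0.1105 0.025 ]
collet [ 0.4399 -0.1949  0.025 ]
```

```bash
M='python3 -m creep'
$M '[{"translation":[-30,60,60],"roll":-7,"gripper":60},{"translation":[-60.5,117,130],"roll":-13.3,"gripper":60},{"translation":[-60.5,117,150],"roll":-13.3,"gripper":60},{"translation":[-60.5,117,150],"roll":-13.3,"gripper":60},{"translation":[-60.5,117,150],"roll":-13.3,"gripper":60}]' 
$M '[{"translation":[0,0,0],"roll":0,"gripper":60},{"translation":[0,0,0],"roll":0,"gripper":60},{"translation":[0,0,0],"roll":0,"gripper":60}]' 
python3 - <<'E'
from h import *
go([.440,-.195,.043],np.pi/2+.2329)
W=wpose(); np.save("W2.npy",W); snap("wrist","w2")
for th in("case_a","collet_1"):
    print(th,[(np.round(x["bbox"]).astype(int).tolist(),round(x["p"],2)) for x in viewer.recognise("wrist",th)])
print(wproj(W,[.440,-.195,.04]))
E
```

```text
time: 2.62
position: [0.4373, -0.1992, 0.1499]
tool_rot: [0.993, 0.114, -0.0, -0.0]
ft_force: [0.3, -0.9, -0.9]
grip_width: 0.0638
grip_force: 0.0
time: 2.87
position: [0.4396, -0.1977, 0.1522]
tool_rot: [0.993, 0.115, 0.0, 0.0]
ft_force: [-0.0, 0.2, 0.8]
grip_width: 0.0602
grip_force: 0.0
shift [  0.9  -2.6 109.2] roll -0.2 yaw now -76.8 q6 0.69 t 2.87
case_a [([176, 0, 96, 101], 0.64), ([3, 0, 57, 110], 0.64), ([385, 0, 151, 178], 0.61), ([0, 162, 27, 35], 0.21)]
collet_1 [([290, 210, 46, 48], 0.98), ([0, 162, 30, 34], 0.65)]
[[315.71206664 239.0945979 ]]
```

View pics/w2.png

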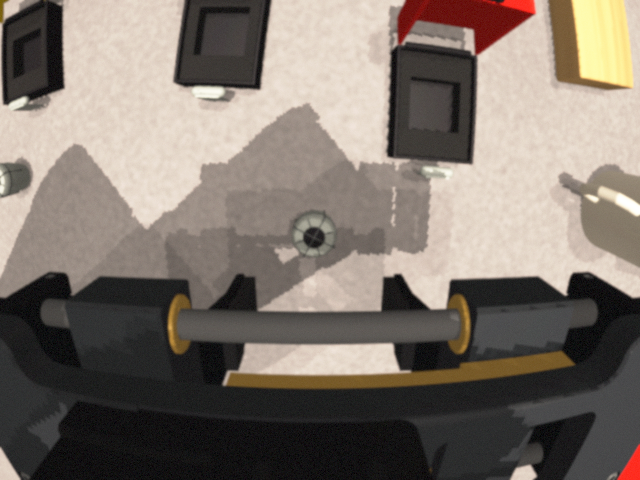

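The collet top is at (313,234). The red tray corners are near (390,156), (472,163), (475,49) and (393,48).

```bash
cat >> h.py <<'E'
from scipy.optimize import least_squares
def fitcase(W,pts,x0):
    c=np.array(pts,float); L=c[:,:3]/1e3; uv=c[:,3:]
    f=lambda p:(wproj(W,L@R.from_euler("z",p[2]).as_matrix().T+[p[0],p[1],p[3] if len(p)>3 else 0])-uv).ravel()
    r=least_squares(f,x0); print("case",r.x.round(4),np.degrees(r.x[2]).round(1),"res",r.fun.round(1)); return r.x
E
python3 - <<'E'
from h import *
W=np.load("W2.npy"); print(wray(W,(313,234),.04).round(4))
p=fitcase(W,[(-43,32,26,389,156),(-43,-32,26,472,163),(43,-32,26,475,48),(43,32,26,393,47)],[.557,-.26,.23])
print(wproj(W,np.array([[-43,32,0],[-43,32,26],[43,32,0]])/1e3@R.from_euler("z",p[2]).as_matrix().T+[p[0],p[1],0]))
c=wray(W,(313,234),.04); go([c[0],c[1],.043],np.pi/2+p[2])
E
```

```text
[ 0.4432 -0.1923  0.04  ]
case [ 0.5584 -0.2573  0.2229] 12.8 res [ 2.3  1.3 -0.5 -1.5 -1.7  4.2 -0.5 -3.8]
[[385.09287771 155.66016364]
 [391.28471463 157.33367774]
 [386.27437167  50.94005039]]
shift [  3.4  -4.1 110. ] roll 0.6 yaw now -76.7 q6 0.69 t 3.02
```

```bash
M='python3 -m creep'
$M '[{"translation":[3.5,-4,35],"roll":0.5,"gripper":60},{"translation":[3.5,-4,70],"roll":0.5,"gripper":60},{"translation":[3.5,-4,100],"roll":0.5,"gripper":60},{"translation":[3.5,-4,109],"roll":0.5,"gripper":60},{"translation":[3.5,-4,109],"roll":0.5,"gripper":60}]' 
$M '[{"translation":[0,0,0],"roll":0,"gripper":25},{"translation":[0,0,0],"roll":0,"gripper":25},{"translation":[0,0,0],"roll":0,"gripper":25},{"translation":[0,0,0],"roll":0,"gripper":25},{"translation":[0,0,0],"roll":0,"gripper":25}]' 20
$M '[{"translation":[0,0,0],"roll":0,"gripper":25},{"translation":[0,0,0],"roll":0,"gripper":25},{"translation":[0,0,-30],"roll":0,"gripper":25},{"translation":[0,0,-65],"roll":0,"gripper":25},{"translation":[0,0,-65],"roll":0,"gripper":25}]'
python3 - <<'E'
from h import *
W=wpose(); snap("wrist","w3"); np.save("W3.npy",W)
go([.4432,-.1923,.108]); go([.558,-.258,.108],np.pi/2+.225)
E
```

```text
time: 3.43
position: [0.4416, -0.1909, 0.0415]
tool_rot: [0.994, 0.112, -0.001, -0.001]
ft_force: [-0.7, 0.0, 0.8]
grip_width: 0.06
grip_force: 0.0
time: 3.85
position: [0.4425, -0.1925, 0.0437]
tool_rot: [0.994, 0.112, 0.001, 0.001]
ft_force: [-0.9, -0.1, 0.1]
grip_width: 0.0348
grip_force: 0.7
time: 4.27
position: [0.4443, -0.1936, 0.1117]
tool_rot: [0.994, 0.112, 0.003, 0.003]
ft_force: [1.3, -1.1, -1.0]
grip_width: 0.0317
grip_force: 20.0
shift [-0.2 -1.   2. ] roll None yaw now -77.2 q6 0.71 t 4.32
shift [97.2 88.5  2.9] roll -0.1 yaw now -77.2 q6 0.71 t 4.32
```

View pics/w3.png

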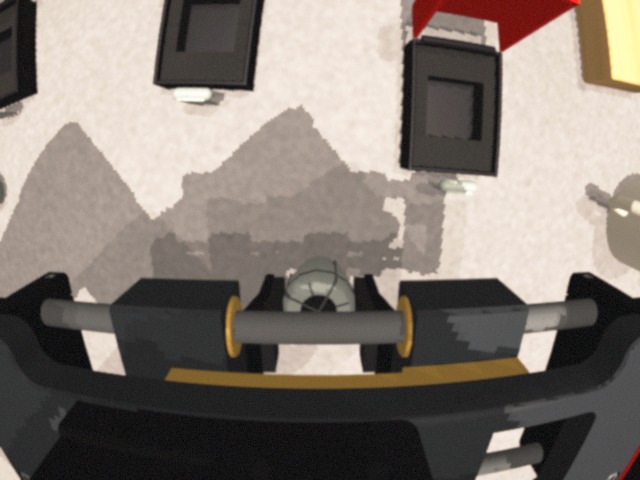

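```bash
python3 - <<'E'
from h import *
W=np.load("W3.npy")
fitcase(W,[(-20,20,20,428,137),(-20,-20,20,481,141),(20,-20,20,484,82),(20,20,20,431,78)],[.557,-.26,.23])
fitcase(W,[(-43,32,26,404,167),(-43,-32,26,496,174),(43,-32,26,499,51),(43,32,26,410,41)],[.557,-.26,.23])
# collet top centre in hand at z=tcp-0.004
print(wray(W,(319,300),.107).round(4))
E
```

```text
case [ 0.5576 -0.2614  0.2112] 12.1 res [-0.1 -0.2  1.9  0.3  0.3  1.4 -2.  -1.4]
case [ 0.5578 -0.2579  0.2009] 11.5 res [ 1.4  2.4 -0.7  1.6  0.5 -0.2 -1.  -4.1]
[ 0.447  -0.1928  0.107 ]
```

```bash
M='python3 -m creep'
$M '[{"translation":[30,28,3],"roll":0.8,"gripper":25},{"translation":[60,56,3],"roll":0.8,"gripper":25},{"translation":[97,89.5,3],"roll":0.8,"gripper":25},{"translation":[97,89.5,3],"roll":0.8,"gripper":25},{"translation":[97,89.5,3],"roll":0.8,"gripper":25}]' 
$M '[{"translation":[0,0,0],"roll":0,"gripper":25},{"translation":[0,0,0],"roll":0,"gripper":25}]' 
python3 - <<'E'
from h import *
go([.558,-.259,.048],np.pi/2+.21)
E
```

```text
time: 4.73
position: [0.5591, -0.2599, 0.1034]
tool_rot: [0.995, 0.104, 0.001, 0.001]
ft_force: [-0.5, 1.1, -1.7]
grip_width: 0.0321
grip_force: 20.0
time: 4.9
position: [0.554, -0.2561, 0.103]
tool_rot: [0.995, 0.105, -0.002, -0.002]
ft_force: [-0.8, 0.6, -1.6]
grip_width: 0.0327
grip_force: 20.0
shift [ 3.5  3.9 55. ] roll -0.0 yaw now -78.0 q6 0.75 t 4.9
```

```bash
M='python3 -m creep'
for i in 1 2 3; do $M '[{"translation":[0,0,0],"roll":0,"gripper":25}]' | grep posi; done
python3 - <<'E'
from h import *
go([.558,-.259,.048],np.pi/2+.21)
E
```

```text
position: [0.5543, -0.2564, 0.1036]
position: [0.555, -0.2568, 0.1042]
position: [0.5555, -0.2572, 0.1045]
shift [ 2.1  2.3 56.5] roll -0.0 yaw now -78.0 q6 0.75 t 5.15
```

```bash
M='python3 -m creep'
$M '[{"translation":[1,1,20],"roll":0,"gripper":25},{"translation":[1,1,40],"roll":0,"gripper":25},{"translation":[1,1,50],"roll":0,"gripper":25},{"translation":[1,1,54],"roll":0,"gripper":25},{"translation":[1,1,54],"roll":0,"gripper":25}]' 
$M '[{"translation":[0,0,1],"roll":0,"gripper":25},{"translation":[0,0,2],"roll":0,"gripper":25},{"translation":[0,0,3],"roll":0,"gripper":25},{"translation":[0,0,3],"roll":0,"gripper":25},{"translation":[0,0,3],"roll":0,"gripper":25}]'
python3 - <<'E'
from h import *
go([.558,-.259,.048],np.pi/2+.21)
E
```

```text
time: 5.57
position: [0.5568, -0.2581, 0.0496]
tool_rot: [0.995, 0.105, -0.001, -0.001]
ft_force: [0.1, -0.2, -0.7]
grip_width: 0.032
grip_force: 20.0
time: 5.98
position: [0.5578, -0.2588, 0.048]
tool_rot: [0.995, 0.105, 0.0, 0.0]
ft_force: [0.5, -0.1, -2.0]
grip_width: 0.0324
grip_force: 20.0
shift [0.1 0.3 0. ] roll -0.0 yaw now -78.0 q6 0.75 t 5.98
```

```bash
M='python3 -m creep'
$M '[{"translation":[0,0,0],"roll":0,"gripper":58},{"translation":[0,0,0],"roll":0,"gripper":58},{"translation":[0,0,0],"roll":0,"gripper":58},{"translation":[0,0,0],"roll":0,"gripper":58},{"translation":[0,0,0],"roll":0,"gripper":58}]' 
$M '[{"translation":[0,0,-40],"roll":0,"gripper":58},{"translation":[0,0,-80],"roll":0,"gripper":58},{"translation":[-40,0,-110],"roll":0,"gripper":58},{"translation":[-80,0,-130],"roll":0,"gripper":58},{"translation":[-80,0,-130],"roll":0,"gripper":58}]'
$M '[{"translation":[0,0,0],"roll":0,"gripper":58},{"translation":[0,0,0],"roll":0,"gripper":58},{"translation":[0,0,0],"roll":0,"gripper":58}]'
python3 - <<'E'
from h import *
W=wpose(); snap("wrist","w4"); np.save("W4.npy",W)
print([(np.round(x["bbox"]).astype(int).tolist(),round(x["p"],2)) for x in viewer.recognise("wrist","collet_1")])
go([.43,.108,.15],np.pi/2+.12)
E
```

```text
time: 6.4
position: [0.5577, -0.2587, 0.0477]
tool_rot: [0.995, 0.105, 0.0, 0.0]
ft_force: [-0.2, 0.4, 0.3]
grip_width: 0.0548
grip_force: 0.0
time: 6.82
position: [0.4765, -0.2758, 0.1805]
tool_rot: [0.995, 0.104, -0.0, 0.001]
ft_force: [-0.7, 0.9, 0.2]
grip_width: 0.0579
grip_force: 0.0
time: 7.07
position: [0.4801, -0.2752, 0.1769]
tool_rot: [0.995, 0.105, 0.0, -0.0]
ft_force: [-0.4, 0.6, -0.5]
grip_width: 0.058
grip_force: 0.0
[([295, 109, 48, 46], 0.93), ([486, 180, 137, 111], 0.58), ([47, 1, 135, 139], 0.45)]
shift [  30.9 -384.8   26.8] roll 5.2 yaw now -77.9 q6 0.64 t 7.17
```

View pics/w4.png

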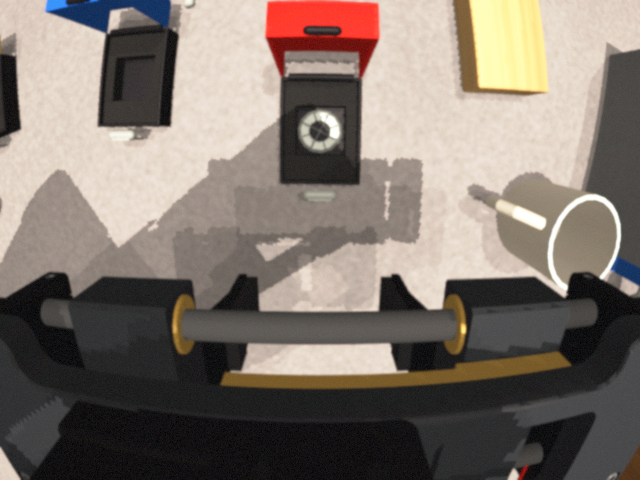

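Red case: collet upright in its pocket at (320,131). Now the second collet, which goes to the yellow case.

```bash
M='python3 -m creep'
python3 - <<'E'
from h import *
fitcase(np.load("W4.npy"),[(-43,32,26,281,182),(-43,-32,26,359,184),(43,-32,26,359,76),(43,32,26,282,78)],[.557,-.26,.23])
E
$M '[{"translation":[16,-193,13],"roll":0,"gripper":58},{"translation":[16,-193,13],"roll":0,"gripper":58},{"translation":[16,-193,13],"roll":0,"gripper":58},{"translation":[16,-193,13],"roll":0,"gripper":58},{"translation":[16,-193,13],"roll":0,"gripper":58}]' >/dev/null
$M '[{"translation":[16,-193,13],"roll":-6.5,"gripper":58},{"translation":[16,-193,13],"roll":-6.5,"gripper":58},{"translation":[16,-193,13],"roll":-6.5,"gripper":58},{"translation":[16,-193,13],"roll":-6.5,"gripper":58},{"translation":[16,-193,13],"roll":-6.5,"gripper":58}]'
$M '[{"translation":[0,0,0],"roll":0,"gripper":58},{"translation":[0,0,0],"roll":0,"gripper":58},{"translation":[0,0,0],"roll":0,"gripper":58},{"translation":[0,0,0],"roll":0,"gripper":58}]'
python3 - <<'E'
from h import *
W=wpose(); snap("wrist","w5"); np.save("W5.npy",W)
b=viewer.recognise("wrist","collet_1");print([(np.round(x["bbox"]).astype(int).tolist(),round(x["p"],2)) for x in b])
go([.43,.108,.15],np.pi/2+.327)
E
```

```text
case [ 0.558  -0.2594  0.207 ] 11.9 res [-0.8  1.3  1.  -0.4  2.2  0.7 -2.4 -1.6]
time: 8.0
position: [0.4291, 0.1126, 0.1505]
tool_rot: [0.987, 0.162, -0.001, -0.001]
ft_force: [-0.4, -0.5, -0.0]
grip_width: 0.0582
grip_force: 0.0
time: 8.33
position: [0.4311, 0.1083, 0.1513]
tool_rot: [0.987, 0.16, 0.0, 0.0]
ft_force: [-0.4, -0.6, 0.3]
grip_width: 0.0574
grip_force: 0.0
[([634, 245, 6, 16], 0.73), ([291, 219, 48, 48], 0.7)]
shift [-0.9 -0.4  1.4] roll -0.4 yaw now -71.6 q6 1.24 t 8.43
```

View pics/w5.png

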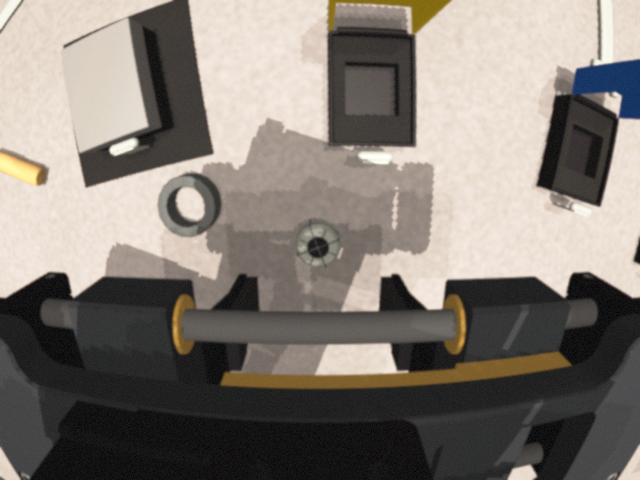

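```bash
python3 - <<'E'
from h import *
W=np.load("W5.npy"); c=wray(W,(317,246),.04); print(c.round(4), wray(W,(637,253),.02).round(3))
p=fitcase(W,[(-43,32,26,329,145),(-43,-32,26,414,146),(43,-32,26,414,35),(43,32,26,330,35)],[.55,.11,.33])
fitcase(W,[(-20,20,20,345,113),(-20,-20,20,399,115),(20,-20,20,396,65),(20,20,20,343,65)],[.55,.11,.33])
fitcase(W,[(-43,32,53,80,153),(-43,-32,53,147,133),(43,-32,53,134,18),(43,32,53,64,45)],[.5,.29,.4])
go([c[0],c[1],.043])
im=cv2.imread("pics/w5.png")[200:300,590:640]; im2=snap("top"); o=cv2.resize(im,None,fx=4,fy=4)
t=cv2.resize(im2[200:320,260:440],(600,400)); cv2.imwrite("pics/z.png",np.hstack([o,t]))
E
```

```text
[0.4268 0.1086 0.04  ] [ 0.518 -0.216  0.02 ]
case [0.5473 0.1065 0.3298] 18.9 res [-0.2  1.6  1.6  1.9  0.8 -0.  -2.1 -3.7]
case [0.5474 0.107  0.3547] 20.3 res [-0.1  2.7 -0.6  0.6  0.7 -1.5  0.1 -2. ]
case [0.4951 0.2948 0.4687] 26.9 res [-2.4 -0.7  1.  -1.3  0.3  0.7  1.2  1.7]
shift [ -3.7  -2.  108.4] roll None yaw now -71.6 q6 1.24 t 8.43
```

View pics/z.png

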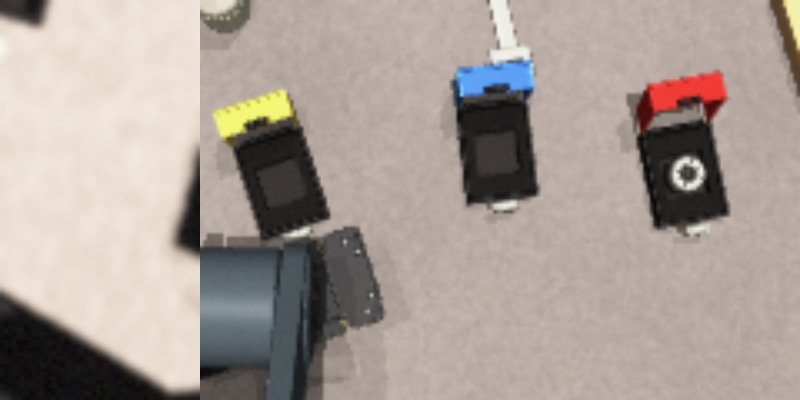

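The "collet" reported at the image edge is only a corner of the red tray. The collet placed in red is still there. Picking the second one.

```bash
M='python3 -m creep'
$M '[{"translation":[-3.5,-2,35],"roll":0,"gripper":58},{"translation":[-3.5,-2,70],"roll":0,"gripper":58},{"translation":[-3.5,-2,100],"roll":0,"gripper":58},{"translation":[-3.5,-2,107],"roll":0,"gripper":58},{"translation":[-3.5,-2,107],"roll":0,"gripper":58}]' 
$M '[{"translation":[0,0,0],"roll":0,"gripper":25},{"translation":[0,0,0],"roll":0,"gripper":25},{"translation":[0,0,0],"roll":0,"gripper":25},{"translation":[0,0,0],"roll":0,"gripper":25},{"translation":[0,0,0],"roll":0,"gripper":25}]' 20
$M '[{"translation":[0,0,0],"roll":0,"gripper":25},{"translation":[0,0,0],"roll":0,"gripper":25},{"translation":[0,0,-30],"roll":0,"gripper":25},{"translation":[0,0,-62],"roll":0,"gripper":25},{"translation":[0,0,-62],"roll":0,"gripper":25}]'
python3 - <<'E'
from h import *
go([.5473,.1068,.107],np.pi/2+.335)
E
```

```text
time: 8.9
position: [0.4254, 0.109, 0.043]
tool_rot: [0.987, 0.16, -0.002, -0.0]
ft_force: [0.7, -0.2, 1.1]
grip_width: 0.0578
grip_force: 0.0
time: 9.32
position: [0.4273, 0.1097, 0.0457]
tool_rot: [0.987, 0.161, 0.001, 0.0]
ft_force: [0.8, -0.5, 1.9]
grip_width: 0.0321
grip_force: 10.2
time: 9.73
position: [0.4287, 0.11, 0.1102]
tool_rot: [0.987, 0.161, 0.004, 0.001]
ft_force: [1.1, -0.1, -1.2]
grip_width: 0.0317
grip_force: 20.0
shift [111.4  40.7   4.1] roll -0.7 yaw now -71.5 q6 1.24 t 9.73
```

```bash
M='python3 -m creep'
$M '[{"translation":[30,10,2],"roll":-0.7,"gripper":25},{"translation":[65,24,2],"roll":-0.7,"gripper":25},{"translation":[100,36,2],"roll":-0.7,"gripper":25},{"translation":[112,41,2],"roll":-0.7,"gripper":25},{"translation":[112,41,2],"roll":-0.7,"gripper":25}]' 
$M '[{"translation":[0,0,0],"roll":0,"gripper":25},{"translation":[0,0,0],"roll":0,"gripper":25},{"translation":[0,0,0],"roll":0,"gripper":25},{"translation":[0,0,0],"roll":0,"gripper":25},{"translation":[0,0,0],"roll":0,"gripper":25}]' 
python3 - <<'E'
from h import *
go([.5473,.1068,.049],np.pi/2+.335)
E
```

```text
time: 10.15
position: [0.5506, 0.106, 0.1046]
tool_rot: [0.986, 0.166, 0.003, 0.001]
ft_force: [0.4, -0.3, -2.5]
grip_width: 0.0318
grip_force: 20.0
time: 10.57
position: [0.5445, 0.1066, 0.1045]
tool_rot: [0.986, 0.167, -0.001, -0.0]
ft_force: [0.8, 0.3, -1.1]
grip_width: 0.0325
grip_force: 20.0
shift [ 2.8  0.7 55.5] roll 0.0 yaw now -70.8 q6 1.23 t 10.57
```

```bash
M='python3 -m creep'
$M '[{"translation":[2,0.5,20],"roll":0,"gripper":25},{"translation":[2,0.5,40],"roll":0,"gripper":25},{"translation":[2,0.5,50],"roll":0,"gripper":25},{"translation":[2,0.5,54],"roll":0,"gripper":25},{"translation":[2,0.5,55],"roll":0,"gripper":25}]' 
$M '[{"translation":[0,0,0],"roll":0,"gripper":25},{"translation":[0,0,0],"roll":0,"gripper":25},{"translation":[0,0,0],"roll":0,"gripper":25}]'
$M '[{"translation":[0,0,0],"roll":0,"gripper":58},{"translation":[0,0,0],"roll":0,"gripper":58},{"translation":[0,0,0],"roll":0,"gripper":58},{"translation":[0,0,0],"roll":0,"gripper":58},{"translation":[0,0,0],"roll":0,"gripper":58}]' 
$M '[{"translation":[0,0,-40],"roll":0,"gripper":58},{"translation":[0,0,-80],"roll":0,"gripper":58},{"translation":[-40,0,-110],"roll":0,"gripper":58},{"translation":[-80,0,-130],"roll":0,"gripper":58},{"translation":[-80,0,-130],"roll":0,"gripper":58}]'
$M '[{"translation":[0,0,0],"roll":0,"gripper":0},{"translation":[0,0,0],"roll":0,"gripper":0},{"translation":[0,0,0],"roll":0,"gripper":0},{"translation":[0,0,0],"roll":0,"gripper":0},{"translation":[0,0,0],"roll":0,"gripper":0}]'
python3 - <<'E'
from h import *
W=wpose(); snap("wrist","w6"); np.save("W6.npy",W)
b=viewer.recognise("wrist","collet_1");print([(np.round(x["bbox"]).astype(int).tolist(),round(x["p"],2)) for x in b])
go([.43,.108,.15],np.pi/2+.327)
E
```

```text
time: 10.98
position: [0.5468, 0.1067, 0.0489]
tool_rot: [0.986, 0.167, -0.001, -0.0]
ft_force: [-0.0, 0.1, -1.4]
grip_width: 0.0324
grip_force: 20.0
time: 11.23
position: [0.5483, 0.1066, 0.0504]
tool_rot: [0.986, 0.167, 0.001, 0.0]
ft_force: [-0.1, 0.2, -1.3]
grip_width: 0.032
grip_force: 20.0
time: 11.65
position: [0.5478, 0.1066, 0.0498]
tool_rot: [0.986, 0.167, 0.0, 0.0]
ft_force: [0.4, -0.3, -0.3]
grip_width: 0.0549
grip_force: 0.0
time: 12.07
position: [0.4675, 0.0799, 0.1817]
tool_rot: [0.986, 0.167, -0.001, -0.0]
ft_force: [-1.6, 0.6, -0.8]
grip_width: 0.0575
grip_force: 0.0
time: 12.48
position: [0.473, 0.0805, 0.1787]
tool_rot: [0.986, 0.167, -0.0, -0.0]
ft_force: [0.1, -0.0, 0.1]
grip_width: 0.0323
grip_force: 0.0
[([615, 241, 24, 35], 0.7), ([297, 107, 45, 43], 0.64)]
shift [-31.1 -40.   28.8] roll 0.5 yaw now -70.8 q6 1.17 t 12.58
```

View pics/w6.png

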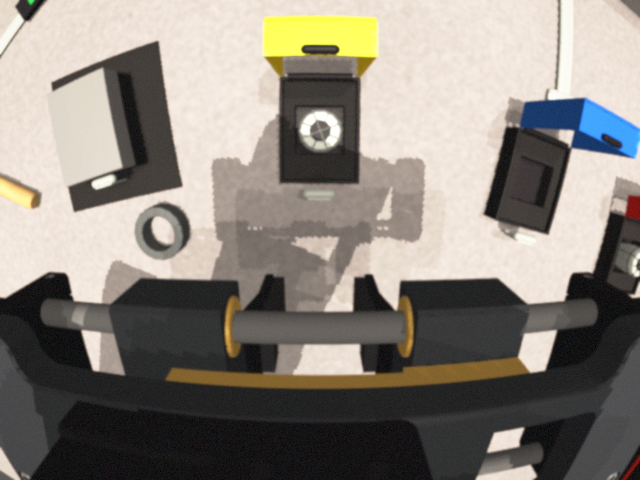

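Both collets stand in their pockets; yellow's is at (320,130). Now the yellow lid: go behind it with closed fingers, then sweep it forward.

```bash
M='python3 -m creep'
$M '[{"translation":[40,0,0],"roll":0,"gripper":0},{"translation":[80,0,0],"roll":0,"gripper":0},{"translation":[120,0,0],"roll":0,"gripper":0},{"translation":[160,0,0],"roll":0,"gripper":0},{"translation":[177,0,0],"roll":0,"gripper":0}]' 
$M '[{"translation":[0,0,0],"roll":0,"gripper":0},{"translation":[0,0,0],"roll":0,"gripper":0},{"translation":[0,0,0],"roll":0,"gripper":0}]' 
python3 - <<'E'
from h import *
c=np.array([.5473,.1067,0]); go(c+R.from_euler("z",.335).apply([.098,0,.119]),np.pi/2+.335)
E
```

```text
time: 13.0
position: [0.6447, 0.1401, 0.1793]
tool_rot: [0.986, 0.167, 0.003, 0.0]
ft_force: [0.8, 0.1, -0.7]
grip_width: 0.0013
grip_force: 0.0
time: 13.25
position: [0.6376, 0.1384, 0.1784]
tool_rot: [0.986, 0.167, -0.002, -0.0]
ft_force: [0.6, -0.1, -1.3]
grip_width: 0.0003
grip_force: 0.0
shift [ 2.5  0.3 59.4] roll 0.0 yaw now -70.8 q6 1.28 t 13.25
```

```bash
M='python3 -m creep'
$M '[{"translation":[1,0,20],"roll":0,"gripper":0},{"translation":[1,0,40],"roll":0,"gripper":0},{"translation":[1,0,59],"roll":0,"gripper":0},{"translation":[1,0,59],"roll":0,"gripper":0},{"translation":[1,0,59],"roll":0,"gripper":0}]' 
$M '[{"translation":[-17,0,2],"roll":0,"gripper":0},{"translation":[-34,0,2],"roll":0,"gripper":0},{"translation":[-50,0,1],"roll":0,"gripper":0},{"translation":[-68,0,0],"roll":0,"gripper":0},{"translation":[-84,0,6],"roll":0,"gripper":0}]' 
$M '[{"translation":[-16,0,7],"roll":0,"gripper":0},{"translation":[-25,0,16],"roll":0,"gripper":0},{"translation":[-34,0,25],"roll":0,"gripper":0},{"translation":[-42,0,34],"roll":0,"gripper":0},{"translation":[-45,0,36],"roll":0,"gripper":0}]' 
$M '[{"translation":[0,0,0],"roll":0,"gripper":0},{"translation":[0,0,0],"roll":0,"gripper":0},{"translation":[0,0,0],"roll":0,"gripper":0}]' 
python3 - <<'E'
from h import *
snap("wrist","w7");snap("scene","s7")
c=np.array([.5473,.1067,0]); go(c+R.from_euler("z",.335).apply([-.031,0,.069]),np.pi/2+.335)
E
```

```text
time: 13.67
position: [0.6381, 0.1384, 0.1197]
tool_rot: [0.986, 0.167, -0.002, -0.0]
ft_force: [0.5, 0.3, -0.7]
grip_width: 0.0002
grip_force: 0.0
time: 14.08
position: [0.5617, 0.1109, 0.1176]
tool_rot: [0.986, 0.167, 0.003, 0.0]
ft_force: [-0.4, 0.4, 0.2]
grip_width: 0.0003
grip_force: 0.2
time: 14.5
position: [0.5172, 0.096, 0.0792]
tool_rot: [0.986, 0.167, -0.0, -0.0]
ft_force: [-0.2, -0.7, 0.9]
grip_width: 0.0002
grip_force: 0.2
time: 14.75
position: [0.5196, 0.0964, 0.0796]
tool_rot: [0.986, 0.167, 0.001, 0.0]
ft_force: [0.1, -0.5, 0.8]
grip_width: 0.0002
grip_force: 0.4
shift [-1.3 -0.5 10.3] roll 0.0 yaw now -70.8 q6 1.21 t 14.85
```

View pics/w7.png

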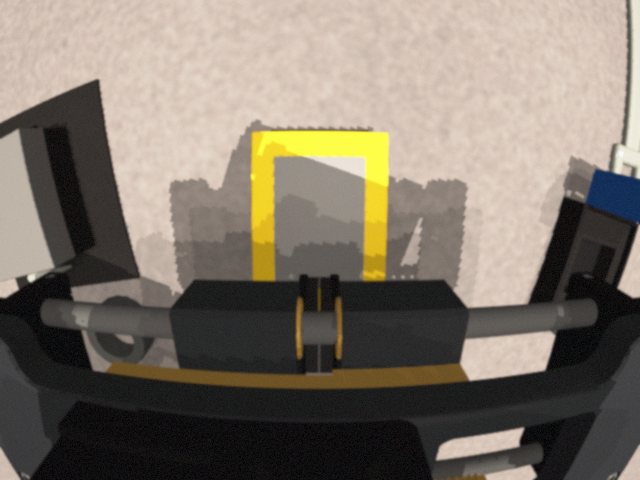

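The lid is nearly down under the fingers, centred at column 319. Pressing in small steps and watching the force.

```bash
M='python3 -m creep'
$M '[{"translation":[-1,0,3],"roll":0,"gripper":0},{"translation":[-1,0,6],"roll":0,"gripper":0},{"translation":[-1,0,6],"roll":0,"gripper":0},{"translation":[-1,0,6],"roll":0,"gripper":0}]' | egrep 'posi|ft'
for i in 1 2 3 ; do $M '[{"translation":[0,0,1],"roll":0,"gripper":0},{"translation":[0,0,2],"roll":0,"gripper":0},{"translation":[0,0,2],"roll":0,"gripper":0},{"translation":[0,0,2],"roll":0,"gripper":0}]' | egrep 'posi|ft'; done
```

```text
position: [0.5174, 0.0961, 0.0722]
ft_force: [0.1, -0.2, 0.9]
position: [0.5175, 0.0962, 0.0703]
ft_force: [0.7, -0.3, 0.7]
position: [0.5175, 0.0962, 0.0693]
ft_force: [-1.8, 0.3, 6.4]
position: [0.5175, 0.0962, 0.0689]
ft_force: [-4.0, -1.1, 20.3]
```

```bash
M='python3 -m creep'
$M '[{"translation":[0,0,-30],"roll":0,"gripper":0},{"translation":[0,0,-70],"roll":0,"gripper":0},{"translation":[0,0,-100],"roll":0,"gripper":0},{"translation":[-20,20,-110],"roll":7,"gripper":0},{"translation":[-40,50,-110],"roll":12.4,"gripper":0}]' | egrep 'posi|ft'
$M '[{"translation":[-10,30,0],"roll":0,"gripper":0},{"translation":[-10,70,0],"roll":0,"gripper":0},{"translation":[-10,110,0],"roll":0,"gripper":0},{"translation":[-10,110,0],"roll":0,"gripper":0},{"translation":[-10,110,0],"roll":0,"gripper":0}]' | egrep 'posi|ft'
$M '[{"translation":[0,0,0],"roll":0,"gripper":0},{"translation":[0,0,0],"roll":0,"gripper":0},{"translation":[0,0,0],"roll":0,"gripper":0}]' >/dev/null
python3 - <<'E'
from h import *
fitcase(np.load("W4.npy"),[(-43,32,26,99,124),(-43,-32,0,170,126),(43,-32,0,178,29)],[.57,-.09,.12])
fitcase(np.load("W6.npy"),[(-43,32,0,485,214),(-43,-32,26,549,233),(43,-32,26,571,149)],[.57,-.09,.12])
W=wpose(); snap("wrist","w8"); np.save("W8.npy",W)
for th in("case_a","lid_a"):print([(np.round(x["bbox"]).astype(int).tolist(),round(x["p"],2)) for x in viewer.recognise("wrist",th)])
go([.5774,-.0898,.18],np.pi/2+.118)
E
```

```text
position: [0.4981, 0.0369, 0.1798]
ft_force: [1.1, -0.1, 0.2]
position: [0.4997, -0.0769, 0.1765]
ft_force: [-0.2, 0.7, -0.4]
case [ 0.5797 -0.0887  0.1342] 7.7 res [-1.7  0.4  1.1 -2.7  0.5  2.6]
case [ 0.578  -0.091   0.1331] 7.6 res [-1.   0.1  0.4  1.4  0.9 -1.4]
[([311, 20, 116, 184], 0.83), ([492, 94, 134, 156], 0.81), ([67, 85, 104, 125], 0.74)]
[([66, 88, 96, 122], 0.9), ([503, 98, 122, 49], 0.81), ([309, 19, 114, 67], 0.7)]
shift [75.8 25.6 -3.5] roll 0.2 yaw now -83.1 q6 1.08 t 17.42
```

View pics/w8.png

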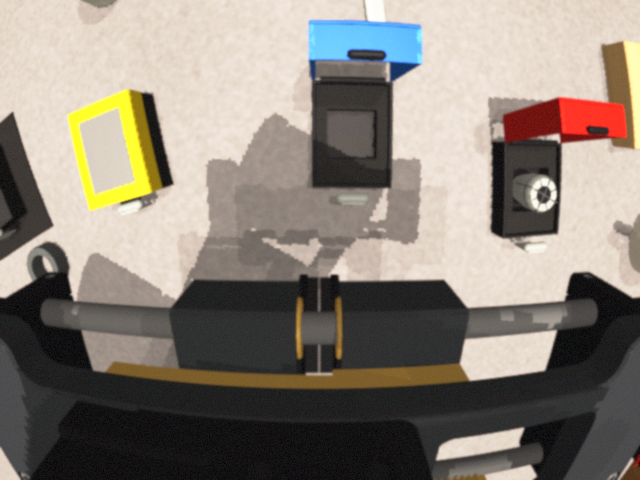

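Yellow is shut and latched. Blue tray is at (313..391, 82..187), and red's collet is still in place at (535,192).

```bash
M='python3 -m creep'
python3 - <<'E'
from h import *
W=np.load("W8.npy")
p=fitcase(W,[(-43,32,26,313,187),(-43,-32,26,391,186),(43,-32,26,391,82),(43,32,26,314,83)],[.57,-.09,.12])
fitcase(W,[(-43,32,50,90,209),(-43,-32,50,160,193),(43,-32,50,137,90),(43,32,50,68,116)],[.55,.1,.33])
go(np.array([p[0],p[1],0])+R.from_euler("z",.125).apply([.098,0,.178]),np.pi/2+.125)
E
```

```text
case [ 0.5771 -0.0902  0.1329] 7.6 res [-0.1  1.1  1.1  1.8  1.6 -0.4 -2.6 -2.5]
case [0.5477 0.1018 0.3136] 18.0 res [ 3.9  2.  -3.8  0.8 -3.2 -0.9  4.3 -2.1]
shift [173.5  25.5  -1.5] roll -0.2 yaw now -83.1 q6 1.08 t 17.42
```

```bash
M='python3 -m creep'
$M '[{"translation":[40,6,-1],"roll":0,"gripper":0},{"translation":[80,12,-1],"roll":0,"gripper":0},{"translation":[120,18,-1],"roll":0,"gripper":0},{"translation":[155,24,-1],"roll":0,"gripper":0},{"translation":[173,25.5,-1],"roll":-0.2,"gripper":0}]' >/dev/null
$M '[{"translation":[0,0,0],"roll":0,"gripper":0},{"translation":[0,0,0],"roll":0,"gripper":0},{"translation":[0,0,0],"roll":0,"gripper":0}]' >/dev/null
$M '[{"translation":[1,0,20],"roll":0,"gripper":0},{"translation":[1,0,40],"roll":0,"gripper":0},{"translation":[1,0,59],"roll":0,"gripper":0},{"translation":[1,0,59],"roll":0,"gripper":0},{"translation":[1,0,59],"roll":0,"gripper":0}]' | egrep 'posi|ft'
$M '[{"translation":[-17,0,2],"roll":0,"gripper":0},{"translation":[-34,0,2],"roll":0,"gripper":0},{"translation":[-50,0,1],"roll":0,"gripper":0},{"translation":[-68,0,0],"roll":0,"gripper":0},{"translation":[-84,0,6],"roll":0,"gripper":0}]' | egrep 'posi|ft'
$M '[{"translation":[-16,0,7],"roll":0,"gripper":0},{"translation":[-25,0,16],"roll":0,"gripper":0},{"translation":[-34,0,25],"roll":0,"gripper":0},{"translation":[-42,0,34],"roll":0,"gripper":0},{"translation":[-45,0,36],"roll":0,"gripper":0}]' | egrep 'posi|ft'
$M '[{"translation":[0,0,0],"roll":0,"gripper":0},{"translation":[0,0,0],"roll":0,"gripper":0},{"translation":[0,0,0],"roll":0,"gripper":0},{"translation":[0,0,0],"roll":0,"gripper":0}]' | egrep 'posi|ft'
python3 - <<'E'
from h import *
go(np.array([.5772,-.0902,0])+R.from_euler("z",.128).apply([-.031,0,.069]),np.pi/2+.128)
E
```

```text
position: [0.6728, -0.079, 0.1178]
ft_force: [0.4, -0.4, -0.9]
position: [0.5924, -0.0902, 0.1158]
ft_force: [1.1, -0.1, 0.5]
position: [0.5458, -0.0952, 0.0773]
ft_force: [-0.3, 1.2, 0.1]
position: [0.548, -0.0954, 0.0774]
ft_force: [0.2, -1.0, 0.1]
shift [-1.4 -1.4  8.4] roll -0.3 yaw now -83.0 q6 1.08 t 19.67
```

```bash
M='python3 -m creep'
$M '[{"translation":[-1,0,3],"roll":0,"gripper":0},{"translation":[-1,0,5],"roll":0,"gripper":0},{"translation":[-1,0,5],"roll":0,"gripper":0},{"translation":[-1,0,5],"roll":0,"gripper":0}]' | egrep 'posi|ft'
for i in 1 2 ; do $M '[{"translation":[0,0,1],"roll":0,"gripper":0},{"translation":[0,0,2],"roll":0,"gripper":0},{"translation":[0,0,2],"roll":0,"gripper":0},{"translation":[0,0,2],"roll":0,"gripper":0}]' | egrep 'posi|ft'; done
```

```text
position: [0.5463, -0.0955, 0.0714]
ft_force: [0.6, -1.1, 1.1]
position: [0.5459, -0.0952, 0.0694]
ft_force: [-0.4, -0.4, 1.2]
position: [0.5458, -0.0952, 0.0691]
ft_force: [-3.0, 0.0, 12.9]
```

```bash
M='python3 -m creep'
$M '[{"translation":[0,0,1],"roll":0,"gripper":0},{"translation":[0,0,1],"roll":0,"gripper":0},{"translation":[0,0,-30],"roll":0,"gripper":0},{"translation":[0,0,-70],"roll":0,"gripper":0},{"translation":[0,0,-110],"roll":0,"gripper":0}]' | egrep 'posi|ft'
$M '[{"translation":[0,0,0],"roll":-4.9,"gripper":0},{"translation":[0,0,0],"roll":-4.9,"gripper":0},{"translation":[0,0,0],"roll":-4.9,"gripper":0},{"translation":[0,0,0],"roll":-4.9,"gripper":0}]' >/dev/null
python3 - <<'E'
from h import *
go(np.array([.558,-.2594,0])+R.from_euler("z",.208).apply([.098,0,.178]),np.pi/2+.208)
E
```

```text
position: [0.5448, -0.0946, 0.1776]
ft_force: [0.3, -0.4, -0.2]
shift [ 77.3 163.8  -2.5] roll -0.1 yaw now -78.2 q6 0.99 t 21.42
```

```bash
M='python3 -m creep'
$M '[{"translation":[17,36,-2],"roll":0,"gripper":0},{"translation":[35,73,-2],"roll":0,"gripper":0},{"translation":[52,110,-2],"roll":0,"gripper":0},{"translation":[69,146,-2],"roll":0,"gripper":0},{"translation":[77.5,164,-2],"roll":0,"gripper":0}]' >/dev/null
$M '[{"translation":[0,0,0],"roll":0,"gripper":0},{"translation":[0,0,0],"roll":0,"gripper":0},{"translation":[0,0,0],"roll":0,"gripper":0}]' | egrep 'posi|ft'
$M '[{"translation":[1,0,20],"roll":0,"gripper":0},{"translation":[1,0,40],"roll":0,"gripper":0},{"translation":[1,0,59],"roll":0,"gripper":0},{"translation":[1,0,59],"roll":0,"gripper":0},{"translation":[1,0,59],"roll":0,"gripper":0}]' | egrep 'posi|ft'
$M '[{"translation":[-17,0,2],"roll":0,"gripper":0},{"translation":[-34,0,2],"roll":0,"gripper":0},{"translation":[-50,0,1],"roll":0,"gripper":0},{"translation":[-68,0,0],"roll":0,"gripper":0},{"translation":[-84,0,6],"roll":0,"gripper":0}]' | egrep 'posi|ft'
$M '[{"translation":[-16,0,7],"roll":0,"gripper":0},{"translation":[-25,0,16],"roll":0,"gripper":0},{"translation":[-34,0,25],"roll":0,"gripper":0},{"translation":[-42,0,34],"roll":0,"gripper":0},{"translation":[-45,0,36],"roll":0,"gripper":0}]' | egrep 'posi|ft'
$M '[{"translation":[0,0,0],"roll":0,"gripper":0},{"translation":[0,0,0],"roll":0,"gripper":0},{"translation":[0,0,0],"roll":0,"gripper":0},{"translation":[0,0,0],"roll":0,"gripper":0}]' | egrep 'posi|ft'
python3 - <<'E'
from h import *
go(np.array([.558,-.2594,0])+R.from_euler("z",.208).apply([-.031,0,.069]),np.pi/2+.208)
E
```

```text
position: [0.6539, -0.2383, 0.1772]
ft_force: [0.8, 0.8, -0.3]
position: [0.6549, -0.2375, 0.1192]
ft_force: [-0.1, -0.2, 0.4]
position: [0.5753, -0.2572, 0.1178]
ft_force: [0.4, -0.2, 0.1]
position: [0.5295, -0.2658, 0.0792]
ft_force: [0.5, 0.6, 1.1]
position: [0.5313, -0.2664, 0.0795]
ft_force: [-0.1, 0.4, 1.3]
shift [-3.5 -1.3 10.4] roll 0.0 yaw now -78.1 q6 0.71 t 23.67
```

```bash
M='python3 -m creep'
$M '[{"translation":[-2,0,3],"roll":0,"gripper":0},{"translation":[-3,0,6],"roll":0,"gripper":0},{"translation":[-3,0,6],"roll":0,"gripper":0},{"translation":[-3,0,6],"roll":0,"gripper":0}]' | egrep 'posi|ft'
for i in 1 2 3; do $M '[{"translation":[0,0,1],"roll":0,"gripper":0},{"translation":[0,0,2],"roll":0,"gripper":0},{"translation":[0,0,2],"roll":0,"gripper":0},{"translation":[0,0,2],"roll":0,"gripper":0}]' | egrep 'posi|ft'; done
```

```text
position: [0.5277, -0.267, 0.0725]
ft_force: [0.1, -0.3, 1.7]
position: [0.5271, -0.2665, 0.0702]
ft_force: [0.5, 0.0, -0.4]
position: [0.527, -0.2665, 0.0693]
ft_force: [-2.1, 1.2, 7.3]
position: [0.527, -0.2666, 0.069]
ft_force: [-4.4, 1.4, 17.5]
```

All three lids pressed home. Lift off, then fit the red case from its coloured lid outline.

```bash
M='python3 -m creep'
cat >> h.py <<'E'
from scipy.optimize import minimize
HUE={"yel":(22,34),"blue":(98,125),"red":(172,8)}
def lidfit(im,W,col,x0,base=0.):
    "pose x,y,yaw of a shut case: lid box silhouette against colour mask hull"
    h=cv2.cvtColor(im,cv2.COLOR_BGR2HSV); a,b=HUE[col]; H=h[...,0]
    m=((H>=a)&(H<=b) if a<b else (H>=a)|(H<=b))&(h[...,1]>120)&(h[...,2]>40)
    m=cv2.morphologyEx(m.astype(np.uint8),cv2.MORPH_OPEN,np.ones((3,3)))
    n,l,s,c=cv2.connectedComponentsWithStats(m)
    B=np.array([[x,y,z] for x in(-43,43) for y in(-32,32) for z in(26,50)])/1e3
    P=lambda p:wproj(W,B@R.from_euler("z",p[2]).as_matrix().T+[p[0],p[1],base])
    c0=P(x0).mean(0); k=[i for i in range(1,n) if s[i,4]>30 and np.hypot(*(c[i]-c0))<80]
    pts=np.argwhere(np.isin(l,k))[:,::-1].astype(np.float32); hull=cv2.convexHull(pts)
    S=4
    def rast(q):
        z=np.zeros((480*S,640*S),np.uint8); cv2.fillConvexPoly(z,np.round((q+.5)*S).astype(np.int32),1); return z
    M0=rast(hull.reshape(-1,2))
    f=lambda p:float((rast(cv2.convexHull(P(p).astype(np.float32)).reshape(-1,2))^M0).sum())/S/S
    r=minimize(f,x0,method="Nelder-Mead",options=dict(initial_simplex=np.array(x0)+np.array([[0,0,0],[.006,0,0],[0,.006,0],[0,0,.06]]),xatol=1e-4,fatol=1))
    print(col,r.x.round(4),"xor",round(r.fun),"of",round(M0.sum()/S/S)); return r.x
E
$M '[{"translation":[0,0,-30],"roll":0,"gripper":0},{"translation":[0,0,-70],"roll":0,"gripper":20},{"translation":[0,0,-110],"roll":0,"gripper":40},{"translation":[-25,0,-125],"roll":0,"gripper":60},{"translation":[-50,0,-135],"roll":0,"gripper":86}]' >/dev/null
$M '[{"translation":[0,0,0],"roll":0,"gripper":86},{"translation":[0,0,0],"roll":0,"gripper":86},{"translation":[0,0,0],"roll":0,"gripper":86},{"translation":[0,0,0],"roll":0,"gripper":86}]' | egrep 'posi|wid'
python3 - <<'E'
from h import *
W=wpose(); im=snap("wrist","w9"); np.save("W9.npy",W)
lidfit(im,W,"red",[.558,-.2594,.208]); lidfit(im,W,"blue",[.577,-.0902,.128])
lidfit(cv2.imread("pics/w8.png"),np.load("W8.npy"),"yel",[.547,.106,.33])
go([.44,.12,.30],np.pi/2+.47)
E
```

```text
position: [0.4789, -0.2768, 0.2007]
grip_width: 0.0463
red [ 0.5576 -0.2594  0.2087] xor 67 of 8673
blue [ 0.5774 -0.0892  0.1275] xor 149 of 7020
yel [0.5479 0.1068 0.3286] xor 220 of 8029
shift [  43.8 -396.3  -98.9] roll -15.0 yaw now -78.1 q6 0.64 t 25.8
```

```bash
M='python3 -m creep'
$M '[{"translation":[-5,-180,-15],"roll":0,"gripper":86},{"translation":[-5,-180,-15],"roll":0,"gripper":86},{"translation":[-5,-180,-15],"roll":0,"gripper":86},{"translation":[-5,-180,-15],"roll":0,"gripper":86},{"translation":[-5,-180,-15],"roll":0,"gripper":86}]' >/dev/null
$M '[{"translation":[-5,-180,-15],"roll":0,"gripper":86},{"translation":[-5,-180,-15],"roll":0,"gripper":86},{"translation":[-5,-180,-15],"roll":0,"gripper":86},{"translation":[-5,-180,-15],"roll":0,"gripper":86},{"translation":[-5,-180,-15],"roll":0,"gripper":86}]' >/dev/null
$M '[{"translation":[30,-170,-20],"roll":-15,"gripper":86},{"translation":[30,-170,-20],"roll":-15,"gripper":86},{"translation":[30,-170,-20],"roll":-15,"gripper":86},{"translation":[30,-170,-20],"roll":-15,"gripper":86},{"translation":[30,-170,-20],"roll":-15,"gripper":86}]'
$M '[{"translation":[0,0,0],"roll":0,"gripper":86},{"translation":[0,0,0],"roll":0,"gripper":86},{"translation":[0,0,0],"roll":0,"gripper":86},{"translation":[0,0,0],"roll":0,"gripper":86}]' | egrep 'posi|wid'
python3 - <<'E'
from h import *
W=wpose(); im=snap("wrist","w10"); np.save("W10.npy",W)
print(viewer.recognise("wrist","closed_case"))
lidfit(im,W,"yel",[.547,.106,.33])
c=wproj(W,[.495,.295,.053])[0].astype(int); print(c)
y,x=max(c[1]-100,0),max(c[0]-130,0); z=cv2.resize(im[y:y+200,x:x+260],None,fx=3,fy=3,interpolation=cv2.INTER_CUBIC)
print(x,y,z.shape)
cv2.imwrite("pics/w10c.png",z)
E
```

```text
time: 27.05
position: [0.3895, 0.2516, 0.2521]
tool_rot: [0.972, 0.236, 0.002, -0.001]
ft_force: [-0.1, 0.4, 0.6]
grip_width: 0.0861
grip_force: 0.0
position: [0.3888, 0.2441, 0.2511]
grip_width: 0.0859
[{'bbox': [592.4, 163.1, 46.2, 84.5], 'p': 0.63}, {'bbox': [282.6, 42.7, 76.2, 104.4], 'p': 0.62}]
yel [0.548  0.1063 0.3338] xor 139 of 5297
[322  89]
192 0 (600, 780, 3)
```

View pics/w10c.png

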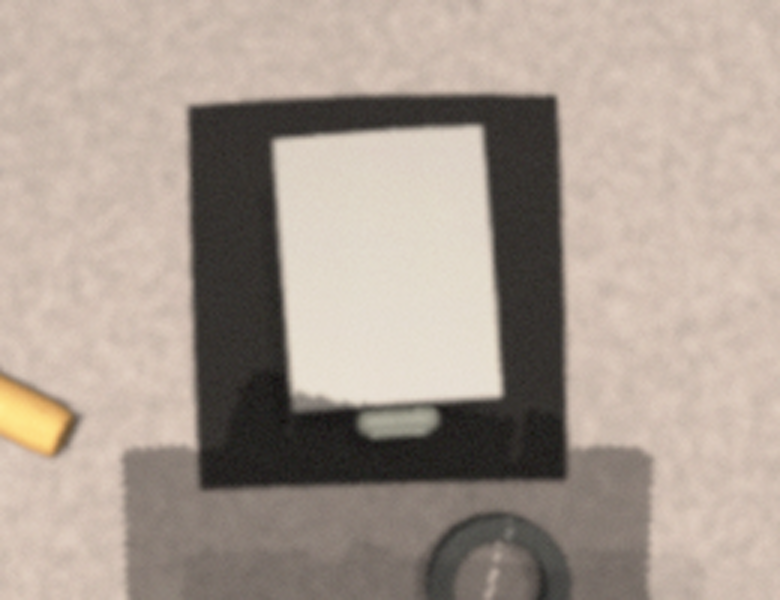

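Grey top corners in the crop: (272,138), (484,125), (503,398) and (290,411).

```bash
python3 - <<'E'
from h import *
W=np.load("W10.npy"); u=lambda x,y:(192+x/3-.33,y/3-.33)
fitcase(W,[(43,32,53,*u(272,138)),(43,-32,53,*u(484,125)),(-43,-32,53,*u(503,398)),(-43,32,53,*u(290,411))],[.495,.295,.5])
go([.548,.1066,.12],np.pi/2+.331)
E
```

```text
case [0.4956 0.2966 0.5324] 30.5 res [ 0.3  0.1 -0.3  0.2 -0.5 -0.1  0.5 -0.1]
shift [ 80.1 194.5 131.3] roll 7.8 yaw now -63.2 q6 1.42 t 27.48
```

```bash
M='python3 -m creep'
$M '[{"translation":[16,38,10],"roll":0,"gripper":87},{"translation":[32,77,25],"roll":0,"gripper":87},{"translation":[48,115,45],"roll":0,"gripper":87},{"translation":[64,150,70],"roll":0,"gripper":87},{"translation":[75,180,90],"roll":0,"gripper":87}]' >/dev/null
$M '[{"translation":[5,14.5,30],"roll":7,"gripper":87},{"translation":[5,14.5,41],"roll":7.8,"gripper":87},{"translation":[5,14.5,41],"roll":7.8,"gripper":87},{"translation":[5,14.5,41],"roll":7.8,"gripper":87},{"translation":[5,14.5,41],"roll":7.8,"gripper":87}]' >/dev/null
$M '[{"translation":[0,0,0],"roll":0,"gripper":87},{"translation":[0,0,0],"roll":0,"gripper":87},{"translation":[0,0,0],"roll":0,"gripper":87},{"translation":[0,0,0],"roll":0,"gripper":87}]' | egrep 'posi|wid'
python3 - <<'E'
from h import *
go([.548,.1066,.03],np.pi/2+.331)
E
```

```text
position: [0.5431, 0.1136, 0.1258]
grip_width: 0.0868
shift [ 2.2  8.1 95.8] roll 0.2 yaw now -70.8 q6 1.24 t 28.65
```

```bash
M='python3 -m creep'
$M '[{"translation":[2,8,15],"roll":0,"gripper":87},{"translation":[2,8,15],"roll":0,"gripper":87},{"translation":[2,8,15],"roll":0,"gripper":87},{"translation":[2,8,15],"roll":0,"gripper":87}]' | egrep 'posi|wid'
$M '[{"translation":[0,0,20],"roll":0,"gripper":87},{"translation":[0,0,40],"roll":0,"gripper":87},{"translation":[0,0,60],"roll":0,"gripper":87},{"translation":[0,0,80],"roll":0,"gripper":87},{"translation":[0,0,80],"roll":0,"gripper":87}]' | egrep 'posi|ft'
$M '[{"translation":[0,0,0],"roll":0,"gripper":87},{"translation":[0,0,0],"roll":0,"gripper":87},{"translation":[0,0,0],"roll":0,"gripper":87}]' | egrep 'posi|ft'
python3 - <<'E'
from h import *
go([.548,.1066,.03],np.pi/2+.331)
E
```

```text
position: [0.5473, 0.1063, 0.1101]
grip_width: 0.0869
position: [0.5452, 0.1063, 0.0273]
ft_force: [-0.4, 0.2, 0.3]
position: [0.5485, 0.1062, 0.0313]
ft_force: [0.1, -0.1, 0.4]
shift [-0.4 -0.5  1.3] roll 0.1 yaw now -70.9 q6 1.23 t 29.65
```

```bash
M='python3 -m creep'
$M '[{"translation":[0,0,0],"roll":0,"gripper":55},{"translation":[0,0,0],"roll":0,"gripper":55},{"translation":[0,0,0],"roll":0,"gripper":55},{"translation":[0,0,0],"roll":0,"gripper":55},{"translation":[0,0,0],"roll":0,"gripper":55}]' 30
$M '[{"translation":[0,0,0],"roll":0,"gripper":55},{"translation":[0,0,-20],"roll":0,"gripper":55},{"translation":[0,0,-50],"roll":0,"gripper":55},{"translation":[0,0,-80],"roll":0,"gripper":55},{"translation":[0,0,-110],"roll":0,"gripper":55}]'
$M '[{"translation":[0,0,0],"roll":0,"gripper":55},{"translation":[0,0,0],"roll":0,"gripper":55},{"translation":[0,0,0],"roll":0,"gripper":55}]'
python3 - <<'E'
from h import *
go([.4956,.2966,.14],np.pi/2+.5324)
E
```

```text
time: 30.07
position: [0.5476, 0.1061, 0.0302]
tool_rot: [0.986, 0.166, 0.0, 0.0]
ft_force: [0.7, 0.0, 3.0]
grip_width: 0.0639
grip_force: 30.0
time: 30.48
position: [0.5462, 0.1061, 0.1397]
tool_rot: [0.986, 0.166, -0.002, -0.0]
ft_force: [0.6, -0.6, -4.0]
grip_width: 0.0638
grip_force: 30.0
time: 30.73
position: [0.5461, 0.1061, 0.1386]
tool_rot: [0.986, 0.166, -0.002, -0.0]
ft_force: [-0.4, 0.1, -4.0]
grip_width: 0.0638
grip_force: 30.0
shift [  14.6 -196.5   -1.2] roll -11.4 yaw now -70.9 q6 1.23 t 30.73
```

```bash
M='python3 -m creep'
$M '[{"translation":[3,-38,-1],"roll":0,"gripper":55},{"translation":[6,-76,-1],"roll":-3,"gripper":55},{"translation":[9,-114,-1],"roll":-6,"gripper":55},{"translation":[12,-152,-1],"roll":-9,"gripper":55},{"translation":[14.5,-190,-1],"roll":-11.4,"gripper":55}]' >/dev/null
$M '[{"translation":[0,-4,0],"roll":0,"gripper":55},{"translation":[0,-4,0],"roll":0,"gripper":55},{"translation":[0,-4,0],"roll":0,"gripper":55},{"translation":[0,-4,0],"roll":0,"gripper":55},{"translation":[0,-4,0],"roll":0,"gripper":55}]' |egrep 'posi|grip'
python3 - <<'E'
from h import *
go([.4956,.2966,.084],np.pi/2+.5324)
E
```

```text
position: [0.4972, 0.2923, 0.14]
grip_width: 0.0638
grip_force: 30.0
shift [ 0.9 -4.5 56. ] roll -0.1 yaw now -59.6 q6 1.38 t 31.57
```

```bash
M='python3 -m creep'
$M '[{"translation":[1,-4.5,10],"roll":0,"gripper":55},{"translation":[1,-4.5,20],"roll":0,"gripper":55},{"translation":[1,-4.5,35],"roll":0,"gripper":55},{"translation":[1,-4.5,45],"roll":0,"gripper":55},{"translation":[1,-4.5,48],"roll":0,"gripper":55}]' |egrep 'posi|grip'
$M '[{"translation":[0,0,0],"roll":0,"gripper":55},{"translation":[0,0,0],"roll":0,"gripper":55},{"translation":[0,0,0],"roll":0,"gripper":55},{"translation":[0,0,0],"roll":0,"gripper":55},{"translation":[0,0,0],"roll":0,"gripper":55}]' |egrep 'posi|grip'
python3 - <<'E'
from h import *
go([.4956,.2966,.0835],np.pi/2+.5324)
E
```

```text
position: [0.4941, 0.2972, 0.0903]
grip_width: 0.0635
grip_force: 30.0
position: [0.496, 0.2984, 0.0936]
grip_width: 0.0638
grip_force: 30.0
shift [-1.3  1.4 10.1] roll 0.0 yaw now -59.5 q6 1.39 t 32.4
```

```bash
M='python3 -m creep'
$M '[{"translation":[-1,1.5,3],"roll":0,"gripper":55},{"translation":[-1,1.5,6],"roll":0,"gripper":55},{"translation":[-1,1.5,8],"roll":0,"gripper":55},{"translation":[-1,1.5,8],"roll":0,"gripper":55},{"translation":[-1,1.5,8],"roll":0,"gripper":55}]' |egrep 'posi|ft'
for i in 1 2; do $M '[{"translation":[0,0,1],"roll":0,"gripper":55},{"translation":[0,0,1],"roll":0,"gripper":55},{"translation":[0,0,1],"roll":0,"gripper":55}]' |egrep 'posi|ft'; done
```

```text
position: [0.4953, 0.2964, 0.0846]
ft_force: [0.9, 0.7, -4.2]
position: [0.4955, 0.2965, 0.0838]
ft_force: [-0.4, -0.4, -4.9]
position: [0.4957, 0.2965, 0.0832]
ft_force: [0.2, -0.2, -1.7]
```

```bash
M='python3 -m creep'
$M '[{"translation":[0,0,0.5],"roll":0,"gripper":55},{"translation":[0,0,0.5],"roll":0,"gripper":55},{"translation":[0,0,0.5],"roll":0,"gripper":55}]' |egrep 'posi|ft'
$M '[{"translation":[0,0,0],"roll":0,"gripper":86},{"translation":[0,0,0],"roll":0,"gripper":86},{"translation":[0,0,0],"roll":0,"gripper":86},{"translation":[0,0,0],"roll":0,"gripper":86},{"translation":[0,0,0],"roll":0,"gripper":86}]' |egrep 'posi|ft|wid'
$M '[{"translation":[0,0,-20],"roll":0,"gripper":86},{"translation":[0,0,-60],"roll":0,"gripper":86},{"translation":[0,0,-100],"roll":0,"gripper":86},{"translation":[-35,0,-110],"roll":0,"gripper":86},{"translation":[-70,0,-120],"roll":0,"gripper":86}]' >/dev/null
$M '[{"translation":[0,0,0],"roll":0,"gripper":86},{"translation":[0,0,0],"roll":0,"gripper":86},{"translation":[0,0,0],"roll":0,"gripper":86},{"translation":[0,0,0],"roll":0,"gripper":86}]' | egrep 'posi|wid'
python3 - <<'E'
from h import *
W=wpose(); im=snap("wrist","w11"); np.save("W11.npy",W)
lidfit(im,W,"yel",[.4956,.2966,.5324],.053)
go([.5774,-.0895,.14],np.pi/2+.1275)
E
```

```text
position: [0.4957, 0.2965, 0.0832]
ft_force: [-2.6, -0.7, 4.9]
position: [0.4955, 0.2964, 0.0822]
ft_force: [0.1, 0.3, -0.7]
grip_width: 0.084
position: [0.4364, 0.2613, 0.2022]
grip_width: 0.0856
yel [0.4968 0.2979 0.5201] xor 668 of 13247
shift [-56.6 373.8  62.1] roll 23.2 yaw now -59.5 q6 1.36 t 34.78
```

```bash
M='python3 -m creep'
$M '[{"translation":[-28,187,25],"roll":0,"gripper":87},{"translation":[-28,187,25],"roll":0,"gripper":87},{"translation":[-28,187,25],"roll":0,"gripper":87},{"translation":[-28,187,25],"roll":0,"gripper":87},{"translation":[-28,187,25],"roll":0,"gripper":87}]' >/dev/null
$M '[{"translation":[-28,187,37],"roll":23.2,"gripper":87},{"translation":[-28,187,37],"roll":23.2,"gripper":87},{"translation":[-28,187,37],"roll":23.2,"gripper":87},{"translation":[-28,187,37],"roll":23.2,"gripper":87},{"translation":[-28,187,37],"roll":23.2,"gripper":87}]' >/dev/null
$M '[{"translation":[0,0,0],"roll":0,"gripper":87},{"translation":[0,0,0],"roll":0,"gripper":87},{"translation":[0,0,0],"roll":0,"gripper":87},{"translation":[0,0,0],"roll":0,"gripper":87}]' | egrep 'posi|wid'
python3 - <<'E'
from h import *
W=wpose(); im=snap("wrist","w12")
lidfit(im,W,"blue",[.5774,-.0892,.1275])
go([.5774,-.0895,.11],np.pi/2+.1275)
E
```

```text
position: [0.5762, -0.0885, 0.14]
grip_width: 0.087
blue [ 0.5769 -0.0895  0.1192] xor 95 of 12211
shift [ 1.   1.4 30.3] roll 0.1 yaw now -82.6 q6 1.1 t 36.0
```

```bash
M='python3 -m creep'
$M '[{"translation":[0.5,1,30],"roll":0.2,"gripper":87},{"translation":[0.5,1,60],"roll":0.2,"gripper":87},{"translation":[0.5,1,85],"roll":0.2,"gripper":87},{"translation":[0.5,1,105],"roll":0.2,"gripper":87},{"translation":[0.5,1,109],"roll":0.2,"gripper":87}]' | egrep 'posi|ft'
$M '[{"translation":[0,0,0],"roll":0,"gripper":87},{"translation":[0,0,0],"roll":0,"gripper":87},{"translation":[0,0,0],"roll":0,"gripper":87}]' | egrep 'posi|ft'
$M '[{"translation":[0,0,0],"roll":0,"gripper":55},{"translation":[0,0,0],"roll":0,"gripper":55},{"translation":[0,0,0],"roll":0,"gripper":55},{"translation":[0,0,0],"roll":0,"gripper":55},{"translation":[0,0,0],"roll":0,"gripper":55}]' 30
$M '[{"translation":[0,0,0],"roll":0,"gripper":55},{"translation":[0,0,-20],"roll":0,"gripper":55},{"translation":[0,0,-60],"roll":0,"gripper":55},{"translation":[0,0,-100],"roll":0,"gripper":55},{"translation":[0,0,-140],"roll":0,"gripper":55}]' >/dev/null
$M '[{"translation":[0,0,-20],"roll":0,"gripper":55},{"translation":[0,0,-20],"roll":0,"gripper":55},{"translation":[0,0,-20],"roll":0,"gripper":55}]'
python3 - <<'E'
from h import *
go([.4956,.2966,.19],np.pi/2+.5324)
E
```

```text
position: [0.575, -0.0886, 0.0286]
ft_force: [-0.1, -0.0, -0.4]
position: [0.5785, -0.0906, 0.033]
ft_force: [0.3, -0.3, 1.1]
time: 37.08
position: [0.5775, -0.0906, 0.0318]
tool_rot: [0.998, 0.062, 0.0, -0.0]
ft_force: [-0.8, 0.2, 3.0]
grip_width: 0.0636
grip_force: 30.0
time: 37.75
position: [0.5774, -0.0908, 0.1917]
tool_rot: [0.998, 0.062, 0.001, 0.0]
ft_force: [-0.1, -0.1, -3.5]
grip_width: 0.0641
grip_force: 30.0
shift [ -33.2 -394.5    1.4] roll -23.4 yaw now -82.9 q6 1.1 t 37.75
```

```bash
M='python3 -m creep'
$M '[{"translation":[-16.5,-196,0],"roll":0,"gripper":55},{"translation":[-16.5,-196,0],"roll":0,"gripper":55},{"translation":[-16.5,-196,0],"roll":0,"gripper":55},{"translation":[-16.5,-196,0],"roll":0,"gripper":55},{"translation":[-16.5,-196,0],"roll":0,"gripper":55}]' >/dev/null
$M '[{"translation":[-16.5,-196,0],"roll":-23.4,"gripper":55},{"translation":[-16.5,-196,0],"roll":-23.4,"gripper":55},{"translation":[-16.5,-196,0],"roll":-23.4,"gripper":55},{"translation":[-16.5,-196,0],"roll":-23.4,"gripper":55},{"translation":[-16.5,-196,0],"roll":-23.4,"gripper":55}]' >/dev/null
$M '[{"translation":[0,0,0],"roll":0,"gripper":55},{"translation":[0,0,0],"roll":0,"gripper":55},{"translation":[0,0,0],"roll":0,"gripper":55},{"translation":[0,0,0],"roll":0,"gripper":55},{"translation":[0,0,0],"roll":0,"gripper":55}]' |egrep 'posi|grip'
python3 - <<'E'
from h import *
go([.4956,.2966,.1345],np.pi/2+.5324)
E
```

```text
position: [0.4962, 0.2927, 0.1905]
grip_width: 0.0641
grip_force: 30.0
shift [ 1.6 -3.6 56. ] roll -0.1 yaw now -59.6 q6 1.38 t 39.0
```

```bash
M='python3 -m creep'
$M '[{"translation":[1.5,-3.5,10],"roll":0,"gripper":55},{"translation":[1.5,-3.5,20],"roll":0,"gripper":55},{"translation":[1.5,-3.5,35],"roll":0,"gripper":55},{"translation":[1.5,-3.5,45],"roll":0,"gripper":55},{"translation":[1.5,-3.5,47],"roll":0,"gripper":55}]' |egrep 'posi|grip'
$M '[{"translation":[0,0,0],"roll":0,"gripper":55},{"translation":[0,0,0],"roll":0,"gripper":55},{"translation":[0,0,0],"roll":0,"gripper":55},{"translation":[0,0,0],"roll":0,"gripper":55},{"translation":[0,0,0],"roll":0,"gripper":55}]' |egrep 'posi|grip'
python3 - <<'E'
from h import *
go([.4956,.2966,.1345],np.pi/2+.5324)
E
```

```text
position: [0.494, 0.297, 0.1416]
grip_width: 0.064
grip_force: 30.0
position: [0.4961, 0.2982, 0.145]
grip_width: 0.0639
grip_force: 30.0
shift [-1.2  1.1 10.5] roll 0.0 yaw now -59.5 q6 1.39 t 39.83
```

```bash
M='python3 -m creep'
$M '[{"translation":[-0.5,0.5,3],"roll":0,"gripper":55},{"translation":[-0.5,0.5,6],"roll":0,"gripper":55},{"translation":[-0.5,0.5,8],"roll":0,"gripper":55},{"translation":[-0.5,0.5,8],"roll":0,"gripper":55},{"translation":[-0.5,0.5,8],"roll":0,"gripper":55}]' |egrep 'posi|ft'
for i in 1 2 3; do $M '[{"translation":[0,0,0.7],"roll":0,"gripper":55},{"translation":[0,0,0.7],"roll":0,"gripper":55},{"translation":[0,0,0.7],"roll":0,"gripper":55}]' |egrep 'posi|ft'; done
```

```text
position: [0.4953, 0.2972, 0.1361]
ft_force: [0.2, -0.6, -3.6]
position: [0.4956, 0.2973, 0.1357]
ft_force: [-0.6, -0.6, -3.1]
position: [0.4956, 0.2973, 0.135]
ft_force: [0.4, 0.3, -2.2]
position: [0.4956, 0.2973, 0.1348]
ft_force: [-0.6, -0.3, 2.4]
```

Contact made. Release, retreat, check, and go on to red.

```bash
M='python3 -m creep'
$M '[{"translation":[0,0,0],"roll":0,"gripper":86},{"translation":[0,0,0],"roll":0,"gripper":86},{"translation":[0,0,0],"roll":0,"gripper":86},{"translation":[0,0,0],"roll":0,"gripper":86},{"translation":[0,0,0],"roll":0,"gripper":86}]' |egrep 'posi|ft|wid'
$M '[{"translation":[0,0,-20],"roll":0,"gripper":86},{"translation":[0,0,-60],"roll":0,"gripper":86},{"translation":[0,0,-90],"roll":0,"gripper":86},{"translation":[-35,0,-100],"roll":0,"gripper":86},{"translation":[-70,0,-110],"roll":0,"gripper":86}]' >/dev/null
$M '[{"translation":[0,0,0],"roll":0,"gripper":86},{"translation":[0,0,0],"roll":0,"gripper":86},{"translation":[0,0,0],"roll":0,"gripper":86},{"translation":[0,0,0],"roll":0,"gripper":86}]' | egrep 'posi|wid'
python3 - <<'E'
from h import *
W=wpose(); im=snap("wrist","w13"); np.save("W13.npy",W)
lidfit(im,W,"blue",[.4956,.2966,.5324],.103)
go([.5576,-.2594,.14],np.pi/2+.2087)
E
```

```text
position: [0.4956, 0.2974, 0.1342]
ft_force: [0.1, 0.2, 0.6]
grip_width: 0.0838
position: [0.4364, 0.2622, 0.2442]
grip_width: 0.0858
blue [0.496  0.298  0.5329] xor 390 of 13741
shift [-160.3  511.   103.9] roll 18.5 yaw now -59.5 q6 1.36 t 42.22
```

```bash
M='python3 -m creep'
$M '[{"translation":[-53,170,20],"roll":0,"gripper":87},{"translation":[-53,170,20],"roll":0,"gripper":87},{"translation":[-53,170,20],"roll":0,"gripper":87},{"translation":[-53,170,20],"roll":0,"gripper":87},{"translation":[-53,170,20],"roll":0,"gripper":87}]' >/dev/null
$M '[{"translation":[-53,170,34],"roll":0,"gripper":87},{"translation":[-53,170,34],"roll":0,"gripper":87},{"translation":[-53,170,34],"roll":0,"gripper":87},{"translation":[-53,170,34],"roll":0,"gripper":87},{"translation":[-53,170,34],"roll":0,"gripper":87}]' >/dev/null
$M '[{"translation":[-53,170,50],"roll":18.5,"gripper":87},{"translation":[-53,170,50],"roll":18.5,"gripper":87},{"translation":[-53,170,50],"roll":18.5,"gripper":87},{"translation":[-53,170,50],"roll":18.5,"gripper":87},{"translation":[-53,170,50],"roll":18.5,"gripper":87}]' >/dev/null
$M '[{"translation":[0,0,0],"roll":0,"gripper":87},{"translation":[0,0,0],"roll":0,"gripper":87},{"translation":[0,0,0],"roll":0,"gripper":87},{"translation":[0,0,0],"roll":0,"gripper":87}]' | egrep 'posi|wid'
python3 - <<'E'
from h import *
W=wpose(); im=snap("wrist","w14")
lidfit(im,W,"red",[.5576,-.2594,.2087])
go([.5576,-.2594,.03],np.pi/2+.2087)
E
```

```text
position: [0.5568, -0.2562, 0.1405]
grip_width: 0.0875
red [ 0.5574 -0.2597  0.1972] xor 145 of 12280
shift [ -0.    3.3 110.7] roll 0.2 yaw now -77.9 q6 0.75 t 43.85
```

```bash
M='python3 -m creep'
$M '[{"translation":[0,3,30],"roll":0.4,"gripper":87},{"translation":[0,3,60],"roll":0.4,"gripper":87},{"translation":[0,3,85],"roll":0.4,"gripper":87},{"translation":[0,3,105],"roll":0.4,"gripper":87},{"translation":[0,3,110],"roll":0.4,"gripper":87}]' | egrep 'posi|ft'
$M '[{"translation":[0,0,0],"roll":0,"gripper":87},{"translation":[0,0,0],"roll":0,"gripper":87},{"translation":[0,0,0],"roll":0,"gripper":87}]' | egrep 'posi|ft'
$M '[{"translation":[0,0,0],"roll":0,"gripper":55},{"translation":[0,0,0],"roll":0,"gripper":55},{"translation":[0,0,0],"roll":0,"gripper":55},{"translation":[0,0,0],"roll":0,"gripper":55},{"translation":[0,0,0],"roll":0,"gripper":55}]' 30
$M '[{"translation":[0,0,0],"roll":0,"gripper":55},{"translation":[0,0,-30],"roll":0,"gripper":55},{"translation":[0,0,-70],"roll":0,"gripper":55},{"translation":[0,0,-110],"roll":0,"gripper":55},{"translation":[0,0,-150],"roll":0,"gripper":55}]' >/dev/null
$M '[{"translation":[0,0,-40],"roll":0,"gripper":55},{"translation":[0,0,-60],"roll":0,"gripper":55},{"translation":[0,0,-60],"roll":0,"gripper":55},{"translation":[0,0,-60],"roll":0,"gripper":55}]'
python3 - <<'E'
from h import *
go([.4956,.2966,.24],np.pi/2+.5324)
E
```

```text
position: [0.5558, -0.2585, 0.0277]
ft_force: [-0.5, -0.4, -0.9]
position: [0.5588, -0.2615, 0.032]
ft_force: [0.5, -0.0, 0.3]
time: 44.93
position: [0.5575, -0.2608, 0.0307]
tool_rot: [0.995, 0.101, -0.0, -0.001]
ft_force: [-0.6, 2.9, 3.6]
grip_width: 0.0634
grip_force: 30.0
time: 45.68
position: [0.5574, -0.2613, 0.2401]
tool_rot: [0.995, 0.101, 0.0, 0.0]
ft_force: [0.6, 0.6, -3.9]
grip_width: 0.0637
grip_force: 30.0
shift [ 5.16e+01 -5.59e+02 -3.00e-01] roll -18.9 yaw now -78.4 q6 0.75 t 45.68
```

```bash
M='python3 -m creep'
for i in 1 2; do $M '[{"translation":[17,-185,0],"roll":0,"gripper":55},{"translation":[17,-185,0],"roll":0,"gripper":55},{"translation":[17,-185,0],"roll":0,"gripper":55},{"translation":[17,-185,0],"roll":0,"gripper":55},{"translation":[17,-185,0],"roll":0,"gripper":55}]' >/dev/null; done
$M '[{"translation":[17,-185,0],"roll":-18.9,"gripper":55},{"translation":[17,-185,0],"roll":-18.9,"gripper":55},{"translation":[17,-185,0],"roll":-18.9,"gripper":55},{"translation":[17,-185,0],"roll":-18.9,"gripper":55},{"translation":[17,-185,0],"roll":-18.9,"gripper":55}]' >/dev/null
$M '[{"translation":[0,0,0],"roll":0,"gripper":55},{"translation":[0,0,0],"roll":0,"gripper":55},{"translation":[0,0,0],"roll":0,"gripper":55},{"translation":[0,0,0],"roll":0,"gripper":55},{"translation":[0,0,0],"roll":0,"gripper":55}]' |egrep 'posi|grip'
python3 - <<'E'
from h import *
go([.4956,.2970,.1835],np.pi/2+.5324)
E
```

```text
position: [0.496, 0.2911, 0.2394]
grip_width: 0.0638
grip_force: 30.0
shift [ 2.8 -5.2 55.9] roll -0.1 yaw now -59.6 q6 1.38 t 47.35
```

```bash
M='python3 -m creep'
$M '[{"translation":[2.5,-5,10],"roll":0,"gripper":55},{"translation":[2.5,-5,20],"roll":0,"gripper":55},{"translation":[2.5,-5,35],"roll":0,"gripper":55},{"translation":[2.5,-5,45],"roll":0,"gripper":55},{"translation":[2.5,-5,47],"roll":0,"gripper":55}]' |egrep 'posi|grip'
$M '[{"translation":[0,0,0],"roll":0,"gripper":55},{"translation":[0,0,0],"roll":0,"gripper":55},{"translation":[0,0,0],"roll":0,"gripper":55},{"translation":[0,0,0],"roll":0,"gripper":55},{"translation":[0,0,0],"roll":0,"gripper":55}]' |egrep 'posi|grip'
python3 - <<'E'
from h import *
go([.4956,.2970,.1835],np.pi/2+.5324)
E
```

```text
position: [0.4939, 0.2973, 0.1904]
grip_width: 0.0635
grip_force: 30.0
position: [0.496, 0.2984, 0.194]
grip_width: 0.0636
grip_force: 30.0
shift [-1.1  1.  10.5] roll 0.0 yaw now -59.5 q6 1.39 t 48.18
```

```bash
M='python3 -m creep'
$M '[{"translation":[-0.5,0.5,3],"roll":0,"gripper":55},{"translation":[-0.5,0.5,6],"roll":0,"gripper":55},{"translation":[-0.5,0.5,8],"roll":0,"gripper":55},{"translation":[-0.5,0.5,8],"roll":0,"gripper":55},{"translation":[-0.5,0.5,8],"roll":0,"gripper":55}]' |egrep 'posi|ft'
for i in 1 2 3; do $M '[{"translation":[0,0,0.7],"roll":0,"gripper":55},{"translation":[0,0,0.7],"roll":0,"gripper":55},{"translation":[0,0,0.7],"roll":0,"gripper":55}]' |egrep 'posi|ft'; done
```

```text
position: [0.4953, 0.2974, 0.1849]
ft_force: [-0.5, -0.4, -3.7]
position: [0.4955, 0.2975, 0.1846]
ft_force: [-0.3, -0.5, -4.2]
position: [0.4955, 0.2976, 0.1839]
ft_force: [0.1, 0.2, -3.9]
position: [0.4955, 0.2976, 0.1836]
ft_force: [-1.5, -0.2, -0.4]
```

```bash
M='python3 -m creep'
$M '[{"translation":[0,0,0.3],"roll":0,"gripper":55},{"translation":[0,0,0.3],"roll":0,"gripper":55}]' |egrep 'posi|ft'
$M '[{"translation":[0,0,0],"roll":0,"gripper":86},{"translation":[0,0,0],"roll":0,"gripper":86},{"translation":[0,0,0],"roll":0,"gripper":86},{"translation":[0,0,0],"roll":0,"gripper":86},{"translation":[0,0,0],"roll":0,"gripper":86}]' |egrep 'posi|ft|wid'
$M '[{"translation":[0,0,-20],"roll":0,"gripper":86},{"translation":[0,0,-60],"roll":0,"gripper":86},{"translation":[0,0,-90],"roll":0,"gripper":86},{"translation":[-35,0,-100],"roll":0,"gripper":86},{"translation":[-70,0,-110],"roll":0,"gripper":86}]' >/dev/null
$M '[{"translation":[0,40,0],"roll":0,"gripper":86},{"translation":[0,40,0],"roll":0,"gripper":86},{"translation":[0,40,0],"roll":0,"gripper":86},{"translation":[0,40,0],"roll":0,"gripper":86}]' | egrep 'posi|wid'
python3 - <<'E'
from h import *
W=wpose(); im=snap("wrist","w15"); np.save("W15.npy",W)
lidfit(im,W,"red",[.4956,.2966,.5324],.153)
s=snap("scene"); cv2.imwrite("pics/final.png",np.hstack([cv2.resize(im,(400,300)),cv2.resize(s[130:310,330:570],(400,300))]))
E
```

```text
position: [0.4955, 0.2976, 0.1835]
ft_force: [-1.4, -0.8, 3.4]
position: [0.4956, 0.2976, 0.1828]
ft_force: [-0.4, -0.1, 0.5]
grip_width: 0.084
position: [0.4556, 0.2276, 0.2929]
grip_width: 0.0858
red [0.4958 0.2987 0.5299] xor 152 of 13311
```

View pics/final.png

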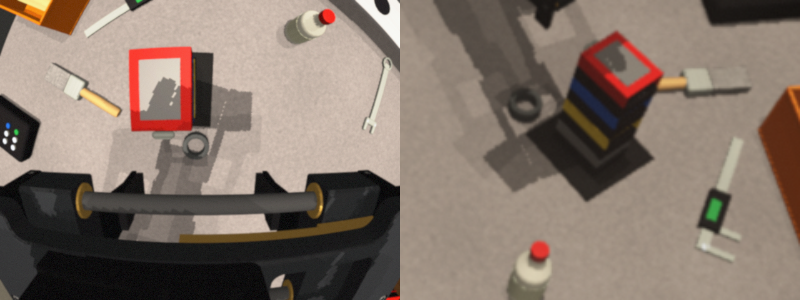

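The column stands square: grey, yellow, blue, red from the bottom, and the gripper is clear of it. One last check for a stray collet, then hand in.

```bash
python3 - <<'E'
from h import *
from rig import hand_in
snap("top"); hits=[]
for n in("top","scene","wrist"):
    r=viewer.recognise(n,"collet_1"); print(n,[(np.round(x["bbox"]).astype(int).tolist(),round(x["p"],2)) for x in r]); hits+=[x for x in r if x["p"]>.4]
if not hits: print(hand_in())
E
```

```text
top []
scene [([278, 287, 32, 70], 0.17)]
wrist []
the job is handed in; nothing more can be done
None
```

The job is handed in: both collets found on the bench are in the red and yellow cases, and all three lids are shut. The cases are stacked yellow, blue, red on the grey case, each within about 3 mm of it by camera measurement. The verdict itself was not shown to me.

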